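# Roll a clamped laser head upright and lock it again

### The job

The cylindrical laser head was clamped with its alignment lug facing the wrong way. Back the wing screw of the V-clamp off just enough to free the head (no more than half a turn), roll the head in its V until the lug points straight up, and tighten the wing screw firmly again. Do not lift the head out of the V or shift it lengthwise, and leave the other things on the bench alone.

Things in the scene. Friction and masses are not known exactly. Their poses are not given: they have to be found in the camera images.
- laser_grip (a point): Black cylindrical laser head, 32 mm thick, 210 mm long, 0.45 kg, lying level in the V of a clamp. This point is on its centre line, 85 mm above the bench, in the middle of the bare 90 mm overhang towards the robot, 85 mm from the clamp's centre (overhang: 35 to 125 mm). z runs along the head, out of the clamp to its free end; x points radially through the lug, so x must end pointing up.
- lug_tip (a point): Tip of the alignment lug: an aluminium block (16 mm along the head, 10 mm wide) on a ring near the head's other, aperture end, 29.5 mm from the centre line and 60 mm beyond the clamp's centre, on the side away from laser_grip. It starts 100 to 180 degrees from straight up, either way round. A flush 34 x 10 mm bare metal plate lies on the diametrically opposite side, on the overhang.
- laser_mid (a point): Point on the head's centre line that lies under the clamp screw at the start, 85 mm above the bench. Axes as laser_grip.
- knob_grip (a point): Centre of the black wing (bar) on the clamp's vertical screw: 46 mm long (along x), 13 mm thick (y), 26 mm tall, centre 165 mm above the bench, 18 mm clear of the bridge below. The bridge's top is 134 mm up; it measures 26 mm along the head and 98 mm across, on columns 43 mm either side. The wing does not rise as it turns.
- knob (a joint): Turn of the wing screw (rad), growing clockwise seen from above, which tightens; the pad sinks 0.7 mm per rad. At 0 the pad just touches the head: below -0.3 the head is free, above 0.7 it is firmly clamped (start 0.75 to 1.05), hard stop at 1.7. Friction 0.1 N m; it stays where it is left.
- pad: Brass pad 26 x 18 mm under the bridge, moved up and down by the wing screw, which presses on top of the head; its origin is the middle of its lower face.
- clamp: The fixed V-clamp: base plate 120 x 112 x 10 mm, V-block 70 mm long, bridge over it. Origin: middle of the underside; x runs along the laser head, away from the stretch to be gripped, z up.
- sensor: Fixed round beam sensor (60 mm) on a post, 115 mm tall, standing in line with the head about 160 mm beyond the clamp.
- lens_post: Bystander: small lens on a post, 80 mm tall, loose. Origin under its centre.
- driver: Bystander: black screwdriver 160 mm long lying beside the clamp.
- dust_cap: Bystander: black ring-shaped dust cap, 38 mm wide, 14 mm tall.
- optic_case: Bystander: flat white case 62 x 62 x 18 mm.
- cuvette_rack: Bystander: white divided rack 70 x 130 x 30 mm.
- wash_bottle: Bystander: clear bottle 62 mm wide, 170 mm tall.
- jar: Bystander: amber jar 52 mm wide, 85 mm tall.
Not all that is in view belongs to the job. Leave any purple look-alike of the part that bears laser_grip alone.

How it is judged:
By the outcome, as a careful person would: the job done as asked, in the order asked, and still so for the second after the job is handed in, with the robot touching nothing.
It also fails if it takes over 70 s, if anything falls off the work surface, if the arm or the gripper's body presses on something with over 40 N, if the wrist force passes 120 N, or if a joint passes its speed limit or range.

### The arm

A 6-joint arm with a two-finger parallel gripper is mounted at the origin on the work surface. World frame = base frame: x ahead of the robot, y to its left, z up, the work surface at z = 0. Lengths are in m, angles in rad, forces in N, time in s.
With the tool pointing down it reaches from about 0.375 to 0.975 m from the base axis. Payload 3.8 kg.
Tool frame: the origin (TCP) lies where the fingers leave the gripper's body, on its centre line; the fingertips stand 73 mm ahead of it and the grasp point (between the pads) lies 54 mm ahead of it (nose_length is the distance from the TCP to the fingertips, in m); z points along the fingers, y is the line along which they close (so a half turn about z gives the same grasp; the last joint's range is limited). The gripper opens to 85 mm and grips with 20 to 120 N. Pads are 22 mm wide; open, the fingers measure 114 mm over their backs; the gripper's body (76 mm by 85 mm) begins 54 mm behind the grasp point. The pads swing forward as they close: fully open they stand 13 mm farther back than shut.
Start: joints at [1.302, 0.264, 1.604, -0, 1.274, -0.037], TCP at [0.155, 0.657, 0.304] pointing down, gripper open.
Joint ranges: [-2.63, 2.63], [-0.94, 2.18], [0.31, 2.57], [-1.31, 4.45], [0, 2.66], [-2.55, 2.55]. Speed limits (rad/s): [2.57, 2.57, 3.14, 3.14, 3.14, 3.14].

### API

Orientations are given as a rotation vector (axis times angle).
In Python, from workcell import read_state, read_camera, calibration, finish_job, look_for, cut_out, tip_of, nose_length gives the robot as it stands.
- The arm moves only by the tool step_arm, never from a script. Its argument "targets" is a list of rows, each a list of 3 entries, a list of its own where there are three numbers: the turn, a rotation vector about the tool's x, y, z in rad, then the shift along the tool's x, y, z in mm, then the finger opening in mm, from 0 to 85.4. In form: [[[ax, ay, az], [x, y, z], grip], ...]. A call has 1 to 5 rows; each row shifts and turns the commanded pose from where the row before left it, along the tool's axes as they then stand; what a row does not reach is not made up. A row lasts 1/12 s, in which the tool goes at most 41.7 mm and 7.16 degrees, less where a joint would pass 70% of its speed; a pose out of reach is approached as far as the arm can. A call with a gripper value outside its range is refused whole. The fingers move at their own pace and stop on an object; "grip_force" is the grip in N (left out, the last holds). Time passes only in rows, so rows that do not move let the fingers close. It gives the time, the measured TCP pose, the force, the opening and the grip force at its end, in the units of the state.
- read_state(): the state, without advancing time (a new reading comes with each control period).
- read_camera(name): name is "scene" or "top" or "wrist"; returns the picture (384x512x3 uint8, red, green, blue); there is no depth.
- calibration(name): a dict with "camera_matrix" (3x3 intrinsics, pixels), "R" (3x3) and "t" (3): a world point X has camera coordinates R X + t. Camera axes: x right, y down, z forward; pixel columns grow to the right and rows downward; lengths in m; the calibration is good to about 2 mm. A picture is of the moment at which its call begins: read the wrist's pose just before it. calibration takes no time and is no camera call; for the wrist camera it gives the pose at the moment of the call.
- finish_job(): hands the job in; it is judged then, once.
Trained networks look in the newest picture that a camera, given by its name, has taken for a name from the list of things; names that differ only in an ending like _2 or _b are one class to them, and where a whole thing is asked for, a point or a joint stands for the part that bears it (a point fixed in the world has none). Each returns a list of dicts, best first, with "score" (0 to 1); they miss things now and then, are a little off and sometimes report something else, mostly with a low value. They report only what shows in the picture. A call takes as long as a camera call. They do not tell look-alikes from the thing itself.
- look_for(camera, query): "extent" ([left, top, right, bottom] in pixels, round what is visible of it).
- cut_out(camera, query): "region" (384x512 bool, what is visible of it) and "extent" ([left, top, right, bottom] in pixels, round what is visible of it).
- tip_of(camera, query): "at" ([row, column] in pixels: a listed point, or the origin of a listed thing).
The state is a dict: "time": time; "q": joint angles; "joint_vel": joint speeds; "joint_torque": joint torques, N m; "tool_pos": TCP position; "tcp_rot": TCP orientation; "wrist_force": force on the tool from outside, world axes, zero at the start; "torque": the same for the moment, N m; "width": opening from 0.0 (shut) to 1.0 (fully open); "grip_force": force on a finger pad.
Only numpy, scipy, OpenCV 4.12 (cv2) and the standard library are available. Lean on these libraries where they do the work, as an engineer would, in place of code of your own. Each camera call takes 0.05 s, during which the arm holds its last target. There are 200 camera calls.

## Working session

There is one attempt and no reset: what is moved stays moved. The work goes in short steps, Python scripts to look and compute and a tool call to move; the robot and the scene stay as the last step left them, time stands still between calls to the robot, and variables do not carry over. Pictures are saved under pics/ and viewed, at most 12 in all, crops included, and the job is handed in when it is done.

Besides the shell and the picture viewer there is one more tool, called as name(argument=value, ...) on one line, values as JSON. step_arm: Moves the arm, as the interface text tells. Its arguments: {"type":"object","properties":{"targets":{"type":"array","items":{"type":"array"}},"grip_force":{"type":"number"}},"required":["targets"]}

```bash
ls; mkdir -p pics; cat > h.py <<'E'
import numpy as np, cv2
from workcell import *
from scipy.spatial.transform import Rotation as R
def tri(obs):
    A=[];b=[]
    for c,(r,col) in obs:
        K=c["camera_matrix"];d=np.linalg.inv(K)@[col,r,1];d=c["R"].T@d;d/=np.linalg.norm(d);o=-c["R"].T@c["t"]
        P=np.eye(3)-np.outer(d,d);A.append(P);b.append(P@o)
    return np.linalg.lstsq(np.vstack(A),np.hstack(b),rcond=None)[0]
def onz(c,rc,z):
    d=c["R"].T@np.linalg.inv(c["camera_matrix"])@[rc[1],rc[0],1];o=-c["R"].T@c["t"]
    return o+d*(z-o[2])/d[2]
def proj(c,X):
    p=np.array(c["camera_matrix"])@(np.array(c["R"])@X+c["t"]);return p[:2]/p[2]
E
cat > a.py <<'E'
from h import *
C={n:{k:np.array(v) for k,v in calibration(n).items() if k in("camera_matrix","R","t")} for n in("scene","top")}
ims=[]
P={}
for n in("scene","top"):
    ims.append(read_camera(n))
    cv2.imwrite(f"pics/{n}0.png",cv2.cvtColor(ims[-1],cv2.COLOR_RGB2BGR))
    for q in("laser_grip","lug_tip","laser_mid","knob_grip","clamp"):
        r=tip_of(n,q);print(n,q,[(np.round(x["at"]),round(x["score"],2)) for x in r[:3]])
        if r:P.setdefault(q,[]).append((C[n],r[0]["at"]))
for q,o in P.items():
    if len(o)==2:print(q,tri(o).round(4))
s=read_state();print(s["tool_pos"],s["tcp_rot"],s["time"],nose_length)
E
python3 a.py
```

```text
pics
scene laser_grip [(array([172., 284.]), 0.95), (array([166., 105.]), 0.57)]
scene lug_tip [(array([218., 267.]), 0.72), (array([191., 144.]), 0.6)]
scene laser_mid [(array([192., 271.]), 0.9), (array([173., 128.]), 0.67)]
scene knob_grip [(array([176., 270.]), 0.75), (array([230., 114.]), 0.69), (array([217., 374.]), 0.63)]
scene clamp [(array([209., 271.]), 0.88), (array([206., 233.]), 0.56)]
top laser_grip [(array([238., 213.]), 0.85), (array([281., 416.]), 0.77)]
top lug_tip [(array([189., 233.]), 0.92), (array([244., 366.]), 0.74)]
top laser_mid [(array([264., 384.]), 0.7)]
top knob_grip [(array([203., 222.]), 0.57)]
top clamp [(array([219., 230.]), 0.86), (array([218., 271.]), 0.57)]
laser_grip [0.5387 0.1208 0.0848]
lug_tip [0.6696 0.0632 0.0628]
laser_mid [ 0.5554 -0.0924  0.2223]
knob_grip [0.6108 0.0779 0.1672]
clamp [ 0.6013  0.0819 -0.0066]
[0.15504519 0.65695403 0.30391808] [-3.63199433e-01 -3.12052329e+00 -7.09128572e-05] 0.6 0.0726
```

```bash
python3 - <<'E'
import cv2
a=cv2.imread("pics/scene0.png");b=cv2.imread("pics/top0.png")
a=cv2.resize(a[100:290,60:410],(800,434),interpolation=cv2.INTER_CUBIC);b=cv2.resize(b[120:330,130:460],(800,509),interpolation=cv2.INTER_CUBIC)
cv2.imwrite("pics/s1.png",a);cv2.imwrite("pics/t1.png",b)
E
```

```text
(no output)
```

View pics/s1.png

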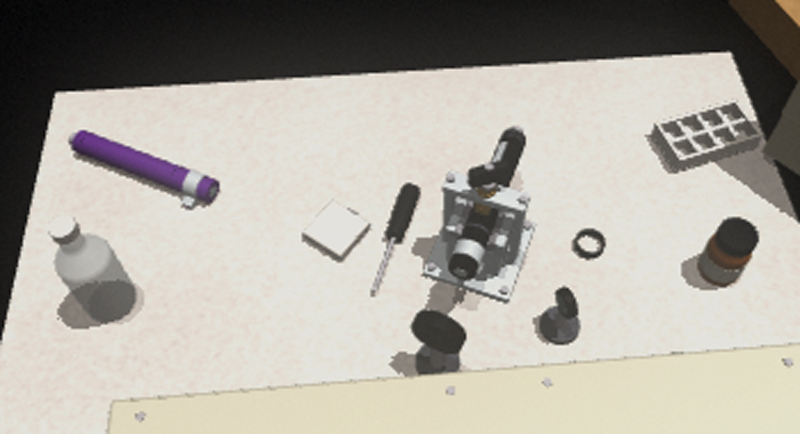

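View pics/t1.png

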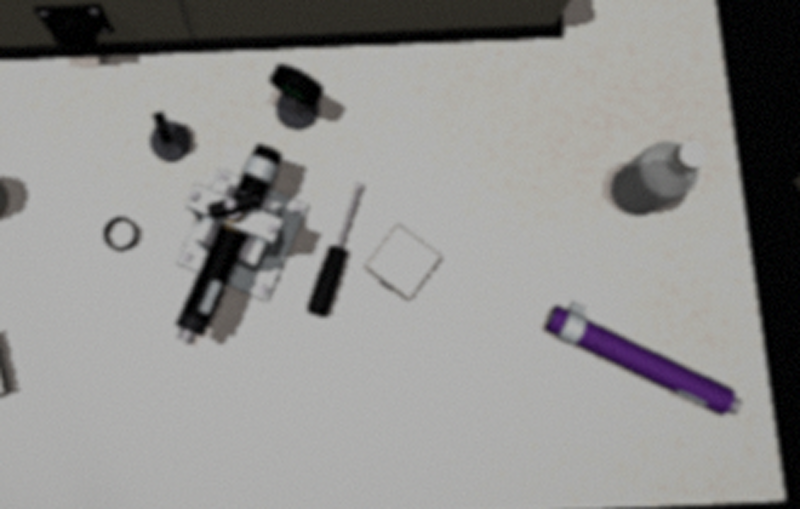

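The job head is the black cylinder in the clamp: laser_grip is at scene (172,284) and top (238,213). The purple one at scene (166,105) and top (281,416) is the look-alike, lying loose on the bench, so I'll leave it. The enlarged crops confirm this. The bare plate shows near the top of the overhang, so the lug points roughly down. The wing is near top (203,222). I'll move over the clamp for a closer look.

step_arm(targets=[[[0, 0, 0], [-31, -26, -3], 85], [[0, 0, 0], [-31, -26, -3], 85], [[0, 0, 0], [-31, -26, -3], 85], [[0, 0, 0], [-31, -26, -3], 85], [[0, 0, 0], [-31, -26, -3], 85]])

```text
time: 1.02
tool_pos: [0.2767, 0.4933, 0.3191]
tcp_rot: [0.362, 3.12, 0.0]
wrist_force: [0.9, -0.1, 0.4]
width: 0.994
grip_force: 0.0
```

step_arm(targets=[[[0, 0, 0], [-31, -26, -3], 85], [[0, 0, 0], [-31, -26, -3], 85], [[0, 0, 0], [-31, -26, -3], 85], [[0, 0, 0], [-31, -26, -3], 85], [[0, 0, 0], [-31, -26, -3], 85]])

```text
time: 1.43
tool_pos: [0.3978, 0.331, 0.3345]
tcp_rot: [0.363, 3.12, 0.001]
wrist_force: [0.6, 0.7, -0.7]
width: 0.994
grip_force: 0.0
```

step_arm(targets=[[[0, 0, 0], [-31, -26, -3], 85], [[0, 0, 0], [-31, -26, -3], 85], [[0, 0, 0], [-31, -26, -3], 85], [[0, 0, 0], [-31, -26, -3], 85], [[0, 0, 0], [-31, -26, -3], 85]])

```text
time: 1.85
tool_pos: [0.5189, 0.1687, 0.3495]
tcp_rot: [0.363, 3.12, 0.001]
wrist_force: [0.2, 0.6, 0.7]
width: 0.997
grip_force: 0.0
```

```bash
cat > w.py <<'E'
import sys
from h import *
def cal(n): return {k:np.array(v) for k,v in calibration(n).items() if k in("camera_matrix","R","t")}
def wshot(name,qs):
    s=read_state();c=cal("wrist");im=read_camera("wrist")
    print("t",s["time"],"pos",np.round(s["tool_pos"],4),"rot",np.round(s["tcp_rot"],3),"q",np.round(s["q"],3),"camat",(-c["R"].T@c["t"]).round(3))
    cv2.imwrite(f"pics/{name}.png",cv2.cvtColor(im,cv2.COLOR_RGB2BGR))
    out={}
    for q in qs:
        r=tip_of("wrist",q);out[q]=[x["at"] for x in r];print(q,[(np.round(x["at"]),round(x["score"],2)) for x in r[:3]])
    return c,im,out
E
python3 - <<'E'
from w import *
import pickle
c,im,o=wshot("w0",("laser_grip","laser_mid","knob_grip","lug_tip","pad"))
pickle.dump((c,o),open("w0.pkl","wb"))
E
```

```text
t 1.85 pos [0.5189 0.1687 0.3495] rot [3.63e-01 3.12e+00 1.00e-03] q [ 0.269 -0.008  1.825  0.     1.324 -1.07 ] camat [0.443 0.186 0.42 ]
laser_grip [(array([189., 210.]), 0.81)]
laser_mid [(array([255., 196.]), 0.87)]
knob_grip [(array([300., 187.]), 0.81)]
lug_tip []
pad [(array([265., 196.]), 0.62)]
```

View pics/w0.png

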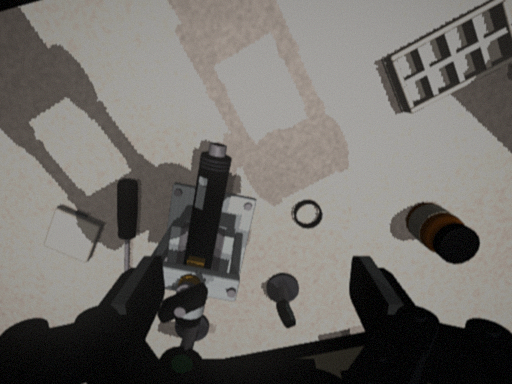

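The wrist view shows the head from its end knob at (217,150) to the clamp, with the plate at about (203,190). The wing is at (185,300), partly crowded by the finger. I'll move for a second, clearer view.

step_arm(targets=[[[0, 0, 0], [-31, -13, 0], 85], [[0, 0, 0], [-31, -13, 0], 85], [[0, 0, 0], [-31, -13, 0], 85], [[0, 0, 0], [-31, -13, 0], 85], [[0, 0, 0], [-31, -13, 0], 85]])

```text
time: 2.57
tool_pos: [0.6543, 0.0731, 0.3488]
tcp_rot: [-0.358, -3.121, -0.001]
wrist_force: [1.0, 0.3, -0.1]
width: 0.999
grip_force: 0.0
```

step_arm(targets=[[[0, 0, 0], [0, 0, 0], 85], [[0, 0, 0], [0, 0, 0], 85]])

```text
time: 2.73
tool_pos: [0.6542, 0.0725, 0.3479]
tcp_rot: [-0.362, -3.119, -0.0]
wrist_force: [0.4, 0.2, -0.3]
width: 0.994
grip_force: 0.0
```

```bash
python3 - <<'E'
from w import *
import pickle
c0,o0=pickle.load(open("w0.pkl","rb"))
c,im,o=wshot("w1",("laser_grip","laser_mid","knob_grip","lug_tip","pad"))
pickle.dump((c,o),open("w1.pkl","wb"))
for q in o:
    if o[q] and o0[q]:
        print(q,tri([(c0,o0[q][0]),(c,o[q][0])]).round(4))
a,b=[onz(c,o["laser_grip"][0],.085),onz(c,o["knob_grip"][0],.165)];print(a,b,np.linalg.norm(a[:2]-b[:2]))
r=cut_out("wrist","knob_grip")[0]
m=r["region"].astype(np.uint8);print(r["score"],m.sum(),r["extent"])
pts=np.argwhere(m)
# rectify to z=0.178 plane
W=np.array([onz(c,p,.178)[:2] for p in pts]).astype(np.float32)*1000
print("wing rect mm",cv2.minAreaRect(W))
e=[int(v) for v in r["extent"]]
cr=im[max(0,e[1]-110):e[3]+60,max(0,e[0]-90):e[2]+90]
cv2.imwrite("pics/w1c.png",cv2.cvtColor(cv2.resize(cr,None,fx=2.6,fy=2.6,interpolation=cv2.INTER_CUBIC),cv2.COLOR_RGB2BGR));print(cr.shape,e)
E
```

```text
t 2.7333 pos [0.6542 0.0725 0.3479] rot [-0.362 -3.119 -0.   ] q [ 0.072  0.211  1.588  0.     1.344 -1.267] camat [0.579 0.09  0.418]
laser_grip [(array([ 33., 271.]), 0.89)]
laser_mid [(array([123., 250.]), 0.8)]
knob_grip [(array([135., 252.]), 0.94)]
lug_tip [(array([177., 252.]), 0.73)]
pad [(array([126., 250.]), 0.52), (array([121., 107.]), 0.49)]
laser_grip [0.5304 0.115  0.0845]
laser_mid [0.6066 0.0761 0.0778]
knob_grip [0.6101 0.0798 0.1601]
pad [0.6081 0.0778 0.0987]
[0.53089555 0.11560317 0.085     ] [0.60937453 0.07985878 0.165     ] 0.08623579153772462
0.75 1191 [221.5, 116.3, 277.6, 155.9]
wing rect mm ((605.7771606445312, 77.89637756347656), (18.144392013549805, 44.84178161621094), 12.655377388000488)
(209, 236, 3) [221, 116, 277, 155]
```

View pics/w1c.png

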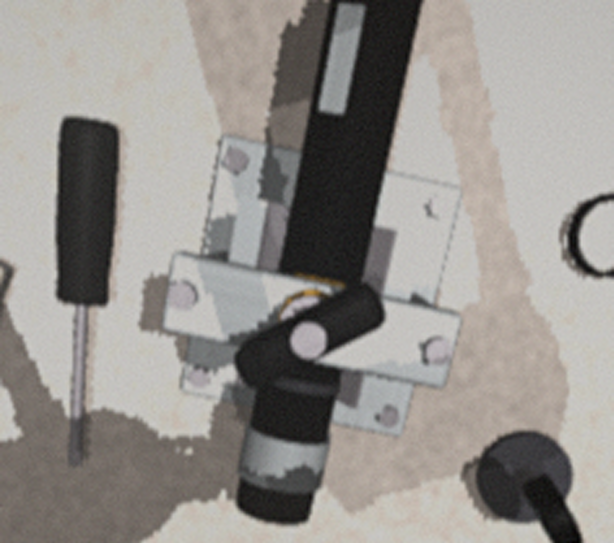

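The crop shows the bridge lying across the head with the wing's centre at crop (308,340), the bar running up to the right. The wing's long axis has a world bearing of about 103° and the head axis a bearing of about -25°. The plate is left of the top, so the lug is low on the +y side. I'll line up over the wing with partly closed fingers.

step_arm(targets=[[[0, 0, 0], [23, -2, 0], 50], [[0, 0, 0], [23, -2, 0], 50], [[0, 0, 0.123], [0, 0, 0], 50], [[0, 0, 0.123], [0, 0, 0], 50], [[0, 0, 0.123], [0, 0, 0], 50]])

```text
time: 3.5
tool_pos: [0.6074, 0.0789, 0.3495]
tcp_rot: [0.937, 2.998, 0.001]
wrist_force: [-0.7, 0.5, -0.2]
width: 0.589
grip_force: 0.0
```

step_arm(targets=[[[0, 0, 0.123], [0, 0, 0], 50], [[0, 0, 0.123], [0, 0, 0], 50], [[0, 0, 0.123], [0, 0, 10], 50], [[0, 0, 0.123], [0, 0, 20], 50], [[0, 0, 0.123], [0, 0, 20], 50]])

```text
time: 3.92
tool_pos: [0.6086, 0.0788, 0.3001]
tcp_rot: [1.8, 2.572, 0.004]
wrist_force: [-0.2, 0.0, 0.8]
width: 0.585
grip_force: 0.0
```

step_arm(targets=[[[0, 0, 0.123], [0, 0, 0], 50], [[0, 0, 0], [0, 0, 0], 50]])

```text
time: 4.08
tool_pos: [0.6069, 0.0787, 0.2972]
tcp_rot: [-1.951, -2.459, 0.003]
wrist_force: [0.4, -0.4, -0.1]
width: 0.587
grip_force: 0.0
```

```bash
python3 - <<'E'
from w import *
import pickle
c1,o1=pickle.load(open("w1.pkl","rb"))
c,im,o=wshot("w2",("laser_grip","knob_grip","lug_tip"))
pickle.dump((c,o),open("w2.pkl","wb"))
s=read_state();M=R.from_rotvec(s["tcp_rot"]).as_matrix();print(M.round(3))
for q in("laser_grip","knob_grip"):
    if o[q]:
        X=tri([(c1,o1[q][0]),(c,o[q][0])]);print(q,X.round(4),"tool mm",(M.T@(X-s["tool_pos"])*1000).round(1))
print(onz(c1,[136.8,249.5],.178))
E
```

```text
t 4.0833 pos [0.6069 0.0787 0.2972] rot [-1.951 -2.459  0.003] q [ 0.088  0.152  1.751  0.     1.242 -0.141] camat [0.59  0.155 0.368]
laser_grip [(array([123., 179.]), 0.74), (array([200., 314.]), 0.7)]
knob_grip []
lug_tip [(array([203., 313.]), 0.58)]
[[-0.233  0.973  0.002]
 [ 0.973  0.233  0.   ]
 [-0.     0.002 -1.   ]]
laser_grip [0.5315 0.1153 0.0884] tool mm [ 53.8 -67.  211.7]
[0.60832911 0.07815003 0.178     ]
```

View pics/w2.png

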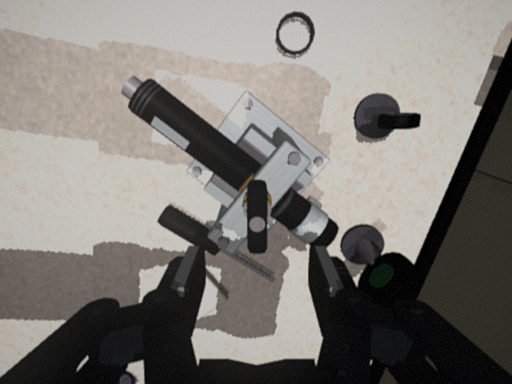

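The wing at (258,220) is vertical in the picture and midway between the fingers (cols 205 and 310), so it's aligned. I'll descend and grip.

step_arm(targets=[[[0, 0, 0], [0, 1, 30], 50], [[0, 0, 0], [0, 0, 25], 50], [[0, 0, 0], [0, 0, 18], 50], [[0, 0, 0], [0, 0, 0], 50], [[0, 0, 0], [0, 0, 0], 30]], grip_force=40)

```text
time: 4.7
tool_pos: [0.6089, 0.0786, 0.2256]
tcp_rot: [-1.947, -2.464, 0.002]
wrist_force: [0.7, 0.1, -0.5]
width: 0.458
grip_force: 0.0
```

step_arm(targets=[[[0, 0, 0], [0, 0, 0], 5], [[0, 0, 0], [0, 0, 0], 5], [[0, 0, 0], [0, 0, 0], 5], [[0, 0, 0], [0, 0, 0], 5], [[0, 0, 0], [0, 0, 0], 5]])

```text
time: 5.12
tool_pos: [0.6073, 0.078, 0.2283]
tcp_rot: [-1.947, -2.462, 0.006]
wrist_force: [-10.7, -3.4, 8.6]
width: 0.138
grip_force: 40.6
```

```bash
python3 -c "
from w import *
s=read_state();print({k:np.round(s[k],3) for k in('time','q','tool_pos','wrist_force','torque','width','grip_force')})"
```

```text
{'time': np.float64(5.117), 'q': array([ 8.700e-02,  2.060e-01,  1.819e+00, -1.000e-03,  1.121e+00,
       -1.450e-01]), 'tool_pos': array([0.607, 0.078, 0.228]), 'wrist_force': array([-10.725,  -3.376,   8.634]), 'torque': array([-0.489,  1.801,  0.096]), 'width': np.float64(0.138), 'grip_force': np.float64(40.596)}
```

step_arm(targets=[[[0, 0, 0], [0, -1.5, -2], 5], [[0, 0, -0.12], [0, 0, 0], 5], [[0, 0, -0.12], [0, 0, 0], 5], [[0, 0, -0.12], [0, 0, 0], 5], [[0, 0, -0.12], [0, 0, 0], 5]])

```text
time: 5.53
tool_pos: [0.6072, 0.078, 0.2284]
tcp_rot: [-1.299, -2.859, 0.001]
wrist_force: [-2.8, -1.2, -3.5]
width: 0.14
grip_force: 40.7
```

```bash
cat > st.py <<'E'
from w import *
s=read_state();print({k:np.round(s[k],3).tolist() for k in('time','q','tool_pos','wrist_force','torque','width','grip_force')});M=R.from_rotvec(s["tcp_rot"]).as_matrix();print("rot",M.round(3).tolist(),"ydir deg",np.degrees(np.arctan2(M[1,1],M[0,1])).round(1))
E
python3 st.py
```

```text
{'time': 5.533, 'q': [0.087, 0.204, 1.821, -0.0, 1.118, -0.631], 'tool_pos': [0.607, 0.078, 0.228], 'wrist_force': [-2.848, -1.248, -3.501], 'torque': [-0.156, 0.448, -0.15], 'width': 0.14, 'grip_force': 40.705}
rot [[-0.658, 0.753, -0.001], [0.753, 0.658, -0.0], [0.0, -0.001, -1.0]] ydir deg 41.1
```

step_arm(targets=[[[0, 0, -0.12], [0, 0, 0], 5], [[0, 0, -0.12], [0, 0, 0], 5], [[0, 0, -0.12], [0, 0, 0], 5], [[0, 0, -0.12], [0, 0, 0], 5], [[0, 0, -0.12], [0, 0, 0], 5]])

```text
time: 5.95
tool_pos: [0.6073, 0.0782, 0.2284]
tcp_rot: [-0.396, -3.116, 0.0]
wrist_force: [-2.6, -0.2, -3.5]
width: 0.141
grip_force: 40.7
```

step_arm(targets=[[[0, 0, -0.12], [0, 0, 0], 5], [[0, 0, -0.12], [0, 0, 0], 5], [[0, 0, -0.12], [0, 0, 0], 5], [[0, 0, -0.12], [0, 0, 0], 5], [[0, 0, 0], [0, 0, 0], 5]])

```text
time: 6.37
tool_pos: [0.6073, 0.0784, 0.2284]
tcp_rot: [0.352, -3.121, -0.001]
wrist_force: [-3.8, 0.4, -1.1]
width: 0.145
grip_force: 40.8
```

```bash
python3 st.py
```

```text
{'time': 6.367, 'q': [0.088, 0.204, 1.821, 0.0, 1.118, -1.708], 'tool_pos': [0.607, 0.078, 0.228], 'wrist_force': [-3.756, 0.404, -1.115], 'torque': [0.041, 0.513, 0.111], 'width': 0.145, 'grip_force': 40.764}
rot [[-0.975, -0.223, -0.001], [-0.223, 0.975, 0.0], [0.001, 0.0, -1.0]] ydir deg 102.9
```

step_arm(targets=[[[0, 0, 0], [0, 0, 0], 40], [[0, 0, 0], [0, 0, 0], 50], [[0, 0, 0], [0, 0, 0], 50], [[0, 0, 0], [0, 0, -20], 50], [[0, 0, 0], [0, 0, -30], 50]])

```text
time: 6.78
tool_pos: [0.6062, 0.078, 0.2752]
tcp_rot: [0.344, -3.117, -0.0]
wrist_force: [1.1, -0.2, 0.7]
width: 0.582
grip_force: 0.0
```

step_arm(targets=[[[0, 0, 0], [0, 0, -30], 50], [[0, 0, 0], [0, 0, -30], 50], [[0, 0, 0], [0, 0, -20], 50]])

```text
time: 7.03
tool_pos: [0.6091, 0.0783, 0.3626]
tcp_rot: [-0.344, 3.116, -0.0]
wrist_force: [0.8, 0.0, -0.8]
width: 0.589
grip_force: 0.0
```

```bash
python3 st.py; python3 - <<'E'
from w import *
wshot("w3",("laser_grip","knob_grip","lug_tip"))
E
```

```text
{'time': 7.033, 'q': [0.087, 0.116, 1.671, -0.0, 1.349, -1.703], 'tool_pos': [0.609, 0.078, 0.363], 'wrist_force': [0.777, 0.019, -0.766], 'torque': [-0.02, 0.004, -0.008], 'width': 0.589, 'grip_force': 0.0}
rot [[-0.976, -0.218, 0.006], [-0.218, 0.976, 0.001], [-0.006, -0.001, -1.0]] ydir deg 102.6
t 7.0333 pos [0.6091 0.0783 0.3626] rot [-0.344  3.116 -0.   ] q [ 0.087  0.116  1.671 -0.     1.349 -1.703] camat [0.533 0.061 0.432]
laser_grip [(array([ 99., 309.]), 0.63), (array([237., 192.]), 0.17)]
knob_grip [(array([185., 258.]), 0.6)]
lug_tip [(array([204., 239.]), 0.89), (array([236., 193.]), 0.42)]
```

View pics/w3.png

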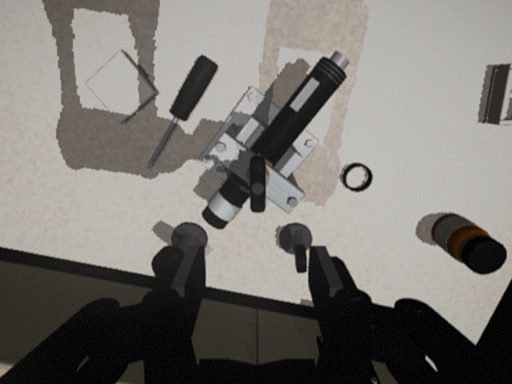

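The wing has turned a quarter turn with the tool and sits at (258,185), so the head should be free. Next I'll measure the head axis and plate angle from this view and fit the arm geometry, to check that an axial grasp from the free end is reachable.

```bash
cat > ax.py <<'E'
from w import *
def axis(c,reg,p0,yaw0,z=.085,s0=48,s1=112,r=.016):
    # p0 approx clamp centre; returns refined axis from silhouette edges (p at s=85, u away from clamp)
    o=-c["R"].T@c["t"];u=-np.array([np.cos(yaw0),np.sin(yaw0),0]);v=np.array([-u[1],u[0],0])
    pts=np.argwhere(reg);X=np.array([onz(c,p,z) for p in pts]);s=(X-p0)@u;t=(X-p0)@v
    S=[];T=[]
    for a in np.arange(s0,s1,3)/1000:
        k=(abs(s-a)<.0015)&(abs(t)<.04)
        if k.sum()<5:continue
        lo,hi=t[k].min(),t[k].max();h=o[2]-z;to=(o-p0)@v
        b=(np.arctan((lo-to)/h)+np.arctan((hi-to)/h))/2
        S.append(a);T.append(to+h*np.tan(b))
    k=np.polyfit(S,T,1);res=np.std(np.polyval(k,S)-T)
    p=p0+.085*u+np.polyval(k,.085)*v;u2=u+k[0]*v;u2/=np.linalg.norm(u2)
    p[2]=z;return p,u2,res,len(S)
def plate(c,im,p,u,s0=55,s1=112,thr=90,r=.016):
    # angle from up of bright pixels on cylinder; positive toward v=z x u... 
    o=-c["R"].T@c["t"];e1=np.array([0,0,1.]);e2=np.cross(u,e1) # rotation about u takes up->? 
    out=[]
    for row in range(384):
        for col in range(512):
            if im[row,col].min()<thr:continue
            d=c["R"].T@np.linalg.inv(c["camera_matrix"])@[col,row,1.];d/=np.linalg.norm(d)
            w=o-p;dd=d-u*(d@u);ww=w-u*(w@u);A=dd@dd;B=dd@ww;D=B*B-A*(ww@ww-r*r)
            if D<0:continue
            X=o+d*(-B-np.sqrt(D))/A;q=(X-p);s=.085+q@u
            if s0/1000<s<s1/1000:out.append((np.degrees(np.arctan2(q@e2,q@e1)),s))
    return np.array(out),e2
E
python3 - <<'E'
from ax import *
from scipy.optimize import least_squares
c=cal("wrist");im=cv2.cvtColor(cv2.imread("pics/w3.png"),cv2.COLOR_BGR2RGB)
for x in cut_out("wrist","laser_grip")[:2]:
    m=x["region"];print(x["score"],x["extent"],m.sum())
    try:
        p,u,res,n=axis(c,m,np.array([.608,.0785,.085]),np.radians(-25));print(p,u,np.degrees(np.arctan2(-u[1],-u[0])),res,n)
        a,e2=plate(c,im,p,u);print(len(a),e2,np.percentile(a[:,0],[5,50,95]),np.percentile(a[:,1],[5,50,95]),np.histogram(a[:,0],bins=range(-90,91,10)))
    except Exception as ex:print(ex)
D=np.array([[.264,1.604,.675,.304],[-.008,1.825,.5456,.3495],[.211,1.588,.6582,.3479],[.152,1.751,.6117,.2972],[.206,1.819,.6116,.228],[.116,1.671,.614,.363]])
def f(x):
    c0,h,L1,L2,f2=x;t=D[:,0]+D[:,1]
    return np.r_[c0+L1*np.sin(D[:,0])+L2*np.sin(t+f2)-D[:,2],h+L1*np.cos(D[:,0])+L2*np.cos(t+f2)-D[:,3]]
s=least_squares(f,[0,.2,.4,.4,0]);print(s.x,abs(s.fun).max())
E
```

```text
0.91 [204.3, 51.3, 348.6, 228.8] 5228
[0.53070113 0.11385918 0.085     ] [-0.90435463  0.4267818  -0.        ] -25.263497887945473 0.00018134639085979712 22
426 [ 0.4267818   0.90435463 -0.        ] [-50.40716591 -28.47313745  67.22529409] [0.06963284 0.08603973 0.1020161 ] (array([  1,   0,   0,  23,  82,  91, 102,  64,   0,   0,   0,   0,   0,
         0,   9,  40,  13,   0]), array([-90, -80, -70, -60, -50, -40, -30, -20, -10,   0,  10,  20,  30,
        40,  50,  60,  70,  80,  90]))
0.53 [279.5, 222.3, 310.5, 277.1] 1041
expected non-empty vector for x
[-0.00165569 -0.01129613  0.50962323  0.57119308  0.0172392 ] 0.0009720066700193986
```

step_arm(targets=[[[-0.12, 0, 0], [0, 0, -10], 50], [[-0.12, 0, 0], [0, 0, -10], 50], [[-0.12, 0, 0], [0, 0, -10], 50], [[0, 0, 0], [0, 0, 0], 50]])

```text
time: 7.62
tool_pos: [0.6091, 0.0722, 0.386]
tcp_rot: [0.329, -3.032, -0.557]
wrist_force: [-0.8, -1.1, -1.0]
width: 0.582
grip_force: 0.0
```

```bash
cat > kin.py <<'E'
from h import *
from scipy.optimize import least_squares
C0,HH,L1,L2,F2=-0.00166,-0.0113,.50962,.57119,.01724
LIM=np.array([[-2.63,2.63],[-.94,2.18],[.31,2.57],[-1.31,4.45],[0,2.66],[-2.55,2.55]])
def fk(q,d):
    t=q[1]+q[2];r=C0+L1*np.sin(q[1])+L2*np.sin(t+F2);z=HH+d+L1*np.cos(q[1])+L2*np.cos(t+F2)
    M=(R.from_euler("z",q[0])*R.from_euler("y",t)*R.from_euler("z",q[3])*R.from_euler("y",q[4])*R.from_euler("z",q[5]+np.pi/2)).as_matrix()
    return np.array([r*np.cos(q[0]),r*np.sin(q[0]),z])+d*M[:,2],M
E
python3 - <<'E'
from kin import *
s=read_state();q=np.array(s["q"]);M=R.from_rotvec(s["tcp_rot"]).as_matrix()
g=least_squares(lambda d:fk(q,d[0])[0]-s["tool_pos"],[.2]);print(g.x,g.fun,q.round(3));print(M.round(3),fk(q,g.x[0])[1].round(3))
E
```

```text
[0.34056661] [-0.00593708 -0.00222164  0.00466044] [-0.076  0.149  1.623  0.348  1.486 -1.914]
[[-0.977 -0.2   -0.078]
 [-0.215  0.913  0.347]
 [ 0.002  0.355 -0.935]] [[-0.977 -0.2   -0.078]
 [-0.215  0.913  0.347]
 [ 0.002  0.355 -0.935]]
```

```bash
python3 - <<'E'
from kin import *
s=read_state()
D=[([1.302,.264,1.604,0,1.274,-.037],[.15505,.65695,.30392]),([.269,-.008,1.825,0,1.324,-1.07],[.5189,.1687,.3495]),([.072,.211,1.588,0,1.344,-1.267],[.6542,.0725,.3479]),
([.088,.152,1.751,0,1.242,-.141],[.6069,.0787,.2972]),([.088,.204,1.821,0,1.118,-1.708],[.607,.0784,.2284]),([.087,.116,1.671,0,1.349,-1.703],[.6091,.0783,.3626]),(list(s["q"]),list(s["tool_pos"]))]
def F(q,x):
    c0,H,l1,l2,f2,d,a4,a5=x;t=q[1]+q[2]
    A=R.from_euler("z",q[0]);B=A*R.from_euler("y",t)*R.from_euler("z",q[3]);E=B*R.from_euler("y",q[4])
    return A.apply([c0+l1*np.sin(q[1])+l2*np.sin(t+f2),0,H+l1*np.cos(q[1])+l2*np.cos(t+f2)])+B.apply([a4,0,0])+E.apply([a5,0,d])
for mask in ([5],[5,6],[5,7],[5,6,7]):
    idx=[0,1,2,3,4]+mask;x0=np.array([0,.3,.5,.57,.017,.3,0,0.])
    def f(y):
        x=x0*0;x[idx]=y;return np.concatenate([F(np.array(q),x)-p for q,p in D])
    g=least_squares(f,x0[idx],x_scale=.1);print(mask,g.x.round(4),abs(g.fun).max().round(5))
E
```

```text
[5] [0.0081 0.3269 0.5146 0.5623 0.0257 0.3419] 0.02504
[5, 6] [ 0.0074  0.2562  0.5105  0.5626 -0.1152  0.2799  0.0667] 0.02518
[5, 7] [-0.0267  0.3315  0.5151  0.5677  0.0247  0.3454 -0.0296] 0.02503
[5, 6, 7] [-0.037   0.2572  0.5107  0.5699 -0.1243  0.2801  0.0713 -0.0377] 0.02517
```

```bash
cat > kin.py <<'E'
from h import *
from scipy.optimize import least_squares
def F(q,x):
    c0,H,l1,l2,f2,d,a4,a5,cy=x;t=q[1]+q[2]
    A=R.from_euler("z",q[0]);B=A*R.from_euler("y",t)*R.from_euler("z",q[3]);E=B*R.from_euler("y",q[4])
    return A.apply([c0+l1*np.sin(q[1])+l2*np.sin(t+f2),cy,H+l1*np.cos(q[1])+l2*np.cos(t+f2)])+B.apply([a4,0,0])+E.apply([a5,0,d])
LIM=np.array([[-2.63,2.63],[-.94,2.18],[.31,2.57],[-1.31,4.45],[0,2.66],[-2.55,2.55]])
def rot(q): return (R.from_euler("z",q[0])*R.from_euler("y",q[1]+q[2])*R.from_euler("z",q[3])*R.from_euler("y",q[4])*R.from_euler("z",q[5]+np.pi/2)).as_matrix()
E
python3 - <<'E'
from kin import *
s=read_state()
D=[([1.302,.264,1.604,0,1.274,-.037],[.15505,.65695,.30392]),([.269,-.008,1.825,0,1.324,-1.07],[.5189,.1687,.3495]),([.072,.211,1.588,0,1.344,-1.267],[.6542,.0725,.3479]),
([.088,.152,1.751,0,1.242,-.141],[.6069,.0787,.2972]),([.088,.204,1.821,0,1.118,-1.708],[.607,.0784,.2284]),([.087,.116,1.671,0,1.349,-1.703],[.6091,.0783,.3626]),(list(s["q"]),list(s["tool_pos"]))]
for mask in ([5],[5,6],[5,7],[5,6,7]):
    idx=[0,1,2,3,4]+mask+[8];x0=np.array([0,.3,.5,.57,.017,.3,0,0.,.02])
    def f(y):
        x=x0*0;x[idx]=y;return np.concatenate([F(np.array(q),x)-p for q,p in D])
    g=least_squares(f,x0[idx],x_scale=.1);print(mask,g.x.round(4),abs(g.fun).max().round(5))
    x=x0*0;x[idx]=g.x;np.save("kin%d.npy"%len(mask) if mask!=[5,7] else "kin57.npy",x)
E
```

```text
[5] [2.000e-04 2.521e-01 5.107e-01 5.660e-01 1.100e-03 2.748e-01 2.500e-02] 0.00026
[5, 6] [2.000e-04 2.520e-01 5.107e-01 5.660e-01 9.000e-04 2.747e-01 1.000e-04
 2.500e-02] 0.00026
[5, 7] [-0.0012  0.2523  0.5108  0.5662  0.0011  0.275  -0.0011  0.025 ] 0.00026
[5, 6, 7] [-1.200e-03  2.520e-01  5.107e-01  5.662e-01  6.000e-04  2.747e-01
  2.000e-04 -1.200e-03  2.500e-02] 0.00026
```

```bash
cat > ik.py <<'E'
from kin import *
X=np.load("kin1.npy");c0,H,l1,l2,f2,d,_,_,cy=X
u=np.array([-.90435,.42678,0]);P=np.array([.5307,.1139,.085]);UP=np.array([0,0,1.])
def ik(p,M):
    W=p-d*M[:,2];rho2=W[0]**2+W[1]**2-cy**2
    if rho2<0:return []
    r=np.sqrt(rho2);q1=np.arctan2(W[1],W[0])-np.arctan2(cy,r);r-=c0;z=W[2]-H
    D2=r*r+z*z;c=(D2-l1**2-l2**2)/(2*l1*l2)
    if abs(c)>1:return []
    k=np.arccos(c);q2=np.arctan2(r,z)-np.arctan2(l2*np.sin(k),l1+l2*np.cos(k));q3=k-f2
    T=(R.from_euler("z",q1)*R.from_euler("y",q2+q3)).as_matrix().T@M@R.from_euler("z",-np.pi/2).as_matrix()
    q5=np.arccos(np.clip(T[2,2],-1,1));q4=np.arctan2(T[1,2],T[0,2]);q6=np.arctan2(T[2,1],-T[2,0])
    out=[]
    for a in(q4,q4+2*np.pi):
        for b in(q6-2*np.pi,q6,q6+2*np.pi):
            q=np.array([q1,q2,q3,a,q5,b])
            if ((q>LIM[:,0]+.03)&(q<LIM[:,1]-.03)).all():out.append(q)
    return out
def pose(al,phi,s=.085,half=0,back=0.):
    # tool z tilted al from -u; phi=0: tool above the head; phi rotates about u
    z=-u*np.cos(al)-UP*np.sin(al);y=np.cross(u,UP)*(1 if not half else -1);x=np.cross(y,z)
    M=R.from_rotvec(u*phi).as_matrix()@np.c_[x,y,z]
    g=P+(s-.085)*u;return g-(.054+back)*M[:,2],M
E
python3 - <<'E'
from ik import *
s=read_state();print([q.round(3) for q in ik(np.array(s["tool_pos"]),R.from_rotvec(s["tcp_rot"]).as_matrix())],np.round(s["q"],3))
for al in range(0,91,10):
  for half in(0,1):
    ok={}
    for ph in range(-180,181,5):
        p,M=pose(np.radians(al),np.radians(ph),.09,half)
        W=p-d*M[:,2];
        if p[2]<.06 or W[2]<.07: continue
        ok[ph]=[q for q in ik(p,M)]
    # continuous stretches
    st=[]
    cur=None
    for ph in sorted(ok):
        if not ok[ph]:cur=None;continue
        nx=None
        if cur is not None:
            nx=[q for q in ok[ph] if abs(q-cur[2]).max()<.5]
        if nx: cur[1]=ph;cur[2]=nx[0]
        else: cur=[ph,ph,ok[ph][0],ok[ph][0]];st.append(cur)
    print(al,half,[(c[0],c[1],c[3].round(2).tolist(),c[2].round(2).tolist()) for c in st if c[1]-c[0]>=60])
E
```

```text
[array([-0.076,  0.149,  1.623,  0.348,  1.486, -1.914])] [-0.076  0.149  1.623  0.348  1.486 -1.914]
0 0 [(-55, 180, [0.77, 0.68, 2.42, 4.35, 1.56, 2.49], [0.77, 0.68, 2.42, 4.35, 1.56, -1.61])]
0 1 [(-180, 50, [0.77, 0.68, 2.42, 4.35, 1.56, 1.53], [0.77, 0.68, 2.42, 4.35, 1.56, -2.48])]
10 0 [(-55, 10, [0.7, 0.57, 2.53, 4.14, 1.45, 2.5], [0.77, 0.51, 2.45, 4.42, 1.34, 1.21])]
10 1 [(-105, 10, [0.69, 0.73, 2.5, 4.11, 1.66, 0.33], [0.77, 0.51, 2.45, 4.42, 1.34, -1.93])]
20 0 []
20 1 []
30 0 []
30 1 []
40 0 [(25, 90, [0.68, 0.27, 2.28, -1.27, 1.01, 0.3], [0.77, 0.79, 1.98, -1.25, 1.69, -0.35])]
40 1 []
50 0 [(-5, 90, [0.45, 0.0, 2.42, -1.24, 0.51, 0.41], [0.74, 0.83, 1.87, -1.13, 1.77, -0.4])]
50 1 []
60 0 [(-20, 90, [0.21, -0.08, 2.46, -0.44, 0.16, -0.41], [0.69, 0.87, 1.76, -1.03, 1.85, -0.43])]
60 1 []
70 0 [(-40, 90, [-0.12, -0.03, 2.49, 1.46, 0.49, -2.41], [0.64, 0.92, 1.65, -0.93, 1.94, -0.45])]
70 1 []
80 0 [(-50, 90, [-0.29, 0.11, 2.43, 1.4, 0.82, -2.48], [0.58, 0.96, 1.55, -0.83, 2.03, -0.45])]
80 1 [(-90, 10, [-0.49, 0.68, 2.38, 1.69, 1.56, 0.08], [0.32, 0.18, 2.06, -0.31, 0.92, 2.51])]
90 0 [(-55, 90, [-0.36, 0.24, 2.32, 1.27, 1.03, -2.45], [0.52, 1.0, 1.46, -0.73, 2.11, -0.43])]
90 1 [(-90, 25, [-0.5, 0.7, 2.27, 1.51, 1.58, 0.17], [0.35, 0.37, 1.86, -0.32, 1.25, 2.52])]
```

Axial grasping would need an awkward arm reconfiguration. Gripping across the head from above and ratcheting in two strokes of about 75° is well within reach. I'll make a helper to work out the rows.

```bash
cat > go.py <<'E'
from ik import *
def rows(p0,M0,p1,M1,n):
    w=R.from_matrix(M0.T@M1).as_rotvec();M=M0;out=[]
    for i in range(n):
        out.append((np.round(w/n,3).tolist(),np.round(M.T@(p1-p0)/n*1000,1).tolist()));M=M@R.from_rotvec(w/n).as_matrix()
    return out
def cur():
    s=read_state();return np.array(s["tool_pos"]),R.from_rotvec(s["tcp_rot"]).as_matrix()
def show(p1,M1,n,start=None):
    p0,M0=start or cur()
    for i,r in enumerate(rows(p0,M0,p1,M1,n)):print(r)
    for a in np.linspace(0,1,5):
        k=ik(p0+(p1-p0)*a,M0@R.from_rotvec(R.from_matrix(M0.T@M1).as_rotvec()*a).as_matrix());print([q.round(2).tolist() for q in k])
E
python3 - <<'E'
from go import *
p,M=pose(np.pi/2,np.radians(50),.085,0,.09)
hi=p+[0,0,.08]
show(hi,M,8);print();print(p)
E
```

```text
([0.148, 0.022, 0.085], [-0.0, 11.2, 21.4])
([0.148, 0.022, 0.085], [0.6, 14.3, 19.6])
([0.148, 0.022, 0.085], [1.5, 16.9, 17.3])
([0.148, 0.022, 0.085], [2.7, 19.1, 14.6])
([0.148, 0.022, 0.085], [4.1, 20.8, 11.7])
([0.148, 0.022, 0.085], [5.7, 21.9, 8.7])
([0.148, 0.022, 0.085], [7.4, 22.4, 5.5])
([0.148, 0.022, 0.085], [9.2, 22.2, 2.4])
[[-0.08, 0.15, 1.62, 0.35, 1.49, -1.91]]
[[0.11, 0.16, 1.64, 0.06, 1.42, -1.53]]
[[0.28, 0.24, 1.62, -0.2, 1.48, -1.15]]
[[0.42, 0.38, 1.56, -0.38, 1.64, -0.83]]
[[0.51, 0.56, 1.47, -0.48, 1.85, -0.57]]

[0.57777833 0.21365934 0.17756189]
```

step_arm(targets=[[[0.099, 0.015, 0.057], [0, 7.5, 14.3], 75], [[0.099, 0.015, 0.057], [0.2, 9, 13.4], 75], [[0.099, 0.015, 0.057], [0.6, 10.2, 12.4], 75], [[0.099, 0.015, 0.057], [1, 11.3, 11.5], 75], [[0.099, 0.015, 0.057], [1.5, 12.2, 10.4], 75]])

```text
time: 8.03
tool_pos: [0.595, 0.1341, 0.3329]
tcp_rot: [-0.071, -3.026, 0.24]
wrist_force: [-0.4, 0.7, -0.4]
width: 0.879
grip_force: 0.0
```

step_arm(targets=[[[0.099, 0.015, 0.057], [2.1, 13, 9.2], 75], [[0.099, 0.015, 0.057], [2.7, 13.7, 8], 75], [[0.099, 0.015, 0.057], [3.4, 14.3, 6.6], 75], [[0.099, 0.015, 0.057], [4.1, 14.6, 5.3], 75], [[0.099, 0.015, 0.057], [4.9, 14.8, 3.8], 75]])

```text
time: 8.45
tool_pos: [0.5818, 0.1929, 0.2786]
tcp_rot: [-0.451, -2.78, 0.972]
wrist_force: [0.4, -0.1, -0.7]
width: 0.876
grip_force: 0.0
```

step_arm(targets=[[[0.099, 0.015, 0.057], [5.6, 14.9, 2.6], 75], [[0.099, 0.015, 0.057], [6.3, 14.8, 1.4], 75], [[0, 0, 0], [0, 0, 0], 75]])

```text
time: 8.7
tool_pos: [0.5749, 0.2172, 0.2483]
tcp_rot: [-0.579, -2.612, 1.243]
wrist_force: [-0.4, -0.5, -1.8]
width: 0.879
grip_force: 0.0
```

```bash
python3 st.py; python3 - <<'E'
from go import *
p,M=pose(np.pi/2,np.radians(50),.085,0,.075);show(p,M,4)
g,M2=pose(np.pi/2,np.radians(50),.085,0,.0);show(g,M2,3,(p,M))
E
```

```text
{'time': 8.7, 'q': [0.52, 0.576, 1.468, -0.481, 1.854, -0.564], 'tool_pos': [0.575, 0.217, 0.248], 'wrist_force': [-0.412, -0.455, -1.769], 'torque': [0.346, -0.152, -0.027], 'width': 0.879, 'grip_force': 0.0}
rot [[-0.905, 0.264, -0.332], [0.425, 0.572, -0.702], [0.004, -0.777, -0.63]] ydir deg 65.2
([-0.004, -0.0, 0.001], [-1.1, 13.5, 15.3])
([-0.004, -0.0, 0.001], [-1.1, 13.4, 15.3])
([-0.004, -0.0, 0.001], [-1.1, 13.4, 15.4])
([-0.004, -0.0, 0.001], [-1.0, 13.3, 15.4])
[[0.52, 0.58, 1.47, -0.48, 1.85, -0.56]]
[[0.52, 0.59, 1.49, -0.48, 1.82, -0.55]]
[[0.51, 0.6, 1.5, -0.48, 1.79, -0.54]]
[[0.51, 0.62, 1.52, -0.47, 1.76, -0.52]]
[[0.5, 0.63, 1.53, -0.47, 1.72, -0.51]]
([0.0, -0.0, 0.0], [-0.0, -0.0, 25.0])
([0.0, -0.0, 0.0], [-0.0, -0.0, 25.0])
([0.0, -0.0, 0.0], [-0.0, -0.0, 25.0])
[[0.5, 0.63, 1.53, -0.47, 1.72, -0.51]]
[[0.49, 0.63, 1.57, -0.48, 1.69, -0.51]]
[[0.48, 0.62, 1.6, -0.48, 1.66, -0.5]]
[[0.47, 0.62, 1.64, -0.49, 1.63, -0.5]]
[[0.46, 0.62, 1.67, -0.5, 1.6, -0.49]]
```

step_arm(targets=[[[-0.004, 0, 0.001], [-1, 13.4, 15.3], 75], [[-0.004, 0, 0.001], [-1, 13.4, 15.3], 75], [[-0.004, 0, 0.001], [-1, 13.4, 15.3], 75], [[-0.004, 0, 0.001], [-1, 13.4, 15.3], 75], [[0, 0, 0], [0, 0, 0], 75]])

```text
time: 9.12
tool_pos: [0.5739, 0.2, 0.1732]
tcp_rot: [-0.594, -2.631, 1.213]
wrist_force: [-0.7, 0.1, -0.2]
width: 0.877
grip_force: 0.0
```

```bash
python3 - <<'E'
from go import *
from ax import *
wshot("w4",())
g,M=pose(np.pi/2,np.radians(50),.085,0,.0);show(g,M,3)
c=cal("wrist");im=cv2.cvtColor(cv2.imread("pics/w4.png"),cv2.COLOR_BGR2RGB)
for x in cut_out("wrist","laser_grip")[:1]:print(x["score"],x["extent"])
for s in(.045,.085,.125):
    for k in(-.016,.016):print(s,k,proj(c,P+(s-.085)*u+k*M[:,1]).round(0))
E
```

```text
t 9.1167 pos [0.5739 0.2    0.1732] rot [-0.594 -2.631  1.213] q [ 0.498  0.623  1.537 -0.47   1.722 -0.517] camat [0.527 0.282 0.219]
([0.003, -0.001, -0.001], [0.9, 2.1, 26.2])
([0.003, -0.001, -0.001], [0.9, 2.1, 26.2])
([0.003, -0.001, -0.001], [0.9, 2.2, 26.1])
[[0.5, 0.62, 1.53, -0.47, 1.72, -0.52]]
[[0.49, 0.62, 1.57, -0.48, 1.69, -0.51]]
[[0.48, 0.62, 1.6, -0.48, 1.66, -0.5]]
[[0.47, 0.62, 1.64, -0.49, 1.63, -0.5]]
[[0.46, 0.62, 1.67, -0.5, 1.6, -0.49]]
0.82 [236.3, 133.7, 290.2, 363.8]
0.045 -0.016 [242. 263.]
0.045 0.016 [287. 263.]
0.085 -0.016 [241. 210.]
0.085 0.016 [289. 210.]
0.125 -0.016 [240. 150.]
0.125 0.016 [291. 150.]
```

View pics/w4.png

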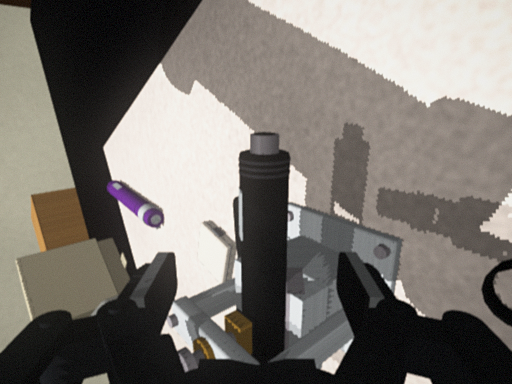

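The head is at cols 238–290 with its end at row 150, which matches the predicted axis to within a millimetre or two. Closing in and gripping.

step_arm(targets=[[[0.003, 0, 0], [0.9, 1.9, 26], 75], [[0.003, 0, 0], [0.9, 1.9, 26], 75], [[0.003, 0, 0], [0.9, 1.9, 26], 75], [[0, 0, 0], [0, 0, 0], 60], [[0, 0, 0], [0, 0, 0], 40]], grip_force=40)

```text
time: 9.63
tool_pos: [0.5496, 0.1521, 0.1232]
tcp_rot: [-0.598, -2.628, 1.221]
wrist_force: [0.8, -0.5, 0.7]
width: 0.614
grip_force: 0.0
```

step_arm(targets=[[[0, 0, 0], [0, 0, 0], 25], [[0, 0, 0], [0, 0, 0], 25], [[0, 0, 0], [0, 0, 0], 25], [[0, 0, 0], [0, 0, 0], 25]])

```text
time: 9.97
tool_pos: [0.5512, 0.1538, 0.1238]
tcp_rot: [-0.599, -2.632, 1.219]
wrist_force: [1.4, 2.5, 1.8]
width: 0.361
grip_force: 39.6
```

```bash
python3 st.py; python3 - <<'E'
from go import *
p,M=cur();print("grasp pt err in tool mm",M.T@(P-p)*1000)
g0,M0=pose(np.pi/2,np.radians(50),.085);g1,M1=pose(np.pi/2,np.radians(-25),.085)
f=[pose(np.pi/2,np.radians(50-i*6.25),.085) for i in range(13)]
for i in (0,6,11):print(rows(f[i][0],f[i][1],f[i+1][0],f[i+1][1],1))
print([ [q.round(2).tolist() for q in ik(*f[i])] for i in range(0,13,3)])
E
```

```text
{'time': 9.967, 'q': [0.458, 0.616, 1.66, -0.495, 1.605, -0.487], 'tool_pos': [0.551, 0.154, 0.124], 'wrist_force': [1.371, 2.479, 1.795], 'torque': [0.254, -0.288, 0.13], 'width': 0.361, 'grip_force': 39.605}
rot [[-0.903, 0.283, -0.324], [0.43, 0.583, -0.689], [-0.006, -0.762, -0.648]] ydir deg 64.1
grasp pt err in tool mm [ 1.57150816  0.47738351 59.26725448]
[([-0.109, 0.0, 0.0], [0.0, -5.9, 0.3])]
[([-0.109, 0.0, 0.0], [0.0, -5.9, 0.3])]
[([-0.109, 0.0, -0.0], [-0.0, -5.9, 0.3])]
[[[0.46, 0.62, 1.67, -0.5, 1.6, -0.49]], [[0.38, 0.43, 1.8, -0.37, 1.34, -0.58]], [[0.27, 0.27, 1.94, -0.19, 1.08, -0.76]], [[0.11, 0.14, 2.08, 0.12, 0.86, -1.1]], [[-0.08, 0.1, 2.2, 0.6, 0.77, -1.63]]]
```

step_arm(targets=[[[-0.109, 0, 0], [0, -6.4, 0.3], 25], [[-0.109, 0, 0], [0, -6.4, 0.3], 25], [[-0.109, 0, 0], [0, -6.4, 0.3], 25], [[0, 0, 0], [0, 0, 0], 25]])

```text
time: 10.3
tool_pos: [0.5443, 0.1396, 0.1375]
tcp_rot: [-0.651, -2.855, 0.782]
wrist_force: [2.7, 6.0, -1.1]
width: 0.356
grip_force: 41.3
```

```bash
python3 st.py; python3 - <<'E'
from go import *
p,M=cur();print("axis in tool mm",M.T@(P-p)*1000, M.T@u)
E
```

```text
{'time': 10.3, 'q': [0.378, 0.422, 1.8, -0.367, 1.34, -0.582], 'tool_pos': [0.544, 0.14, 0.137], 'wrist_force': [2.721, 5.969, -1.112], 'torque': [1.317, -0.279, 0.327], 'width': 0.356, 'grip_force': 41.263}
rot [[-0.902, 0.375, -0.215], [0.432, 0.775, -0.461], [-0.007, -0.508, -0.861]] ydir deg 64.2
axis in tool mm [ 1.47942533  1.63597688 59.93217305] [ 0.99995529 -0.00849845 -0.00269834]
```

step_arm(targets=[[[-0.109, 0, 0], [0, -5.9, 0.3], 25], [[-0.109, 0, 0], [0, -6.2, 0.3], 25], [[-0.109, 0, 0], [0, -6.4, 0.3], 25], [[-0.109, 0, 0], [0, -6.4, 0.3], 25], [[0, 0, 0], [0, 0, 0], 25]])

```text
time: 10.72
tool_pos: [0.5337, 0.118, 0.1442]
tcp_rot: [-0.694, -3.043, 0.155]
wrist_force: [3.2, 7.8, 0.5]
width: 0.359
grip_force: 41.3
```

```bash
python3 st.py; python3 - <<'E'
from go import *
p,M=cur();print("axis in tool mm",M.T@(P-p)*1000, M.T@u)
E
```

```text
{'time': 10.717, 'q': [0.214, 0.208, 1.993, -0.098, 1.0, -0.853], 'tool_pos': [0.534, 0.118, 0.144], 'wrist_force': [3.206, 7.793, 0.511], 'torque': [1.38, -0.374, 0.42], 'width': 0.359, 'grip_force': 41.298}
rot [[-0.901, 0.432, -0.039], [0.433, 0.896, -0.093], [-0.005, -0.1, -0.995]] ydir deg 64.3
axis in tool mm [ 1.27179695  0.90193085 59.36245144] [ 0.99995404 -0.00776345 -0.00466216]
```

step_arm(targets=[[[-0.109, 0, 0], [0, -6.2, 0.3], 25], [[-0.109, 0, 0], [0, -6.4, 0.3], 25], [[-0.109, 0, 0], [0, -6.4, 0.3], 25], [[-0.109, 0, 0], [0, -6.4, 0.3], 25], [[-0.109, 0, 0], [0, -6.4, 0.3], 25]])

```text
time: 11.13
tool_pos: [0.52, 0.0912, 0.1382]
tcp_rot: [0.653, 2.904, 0.642]
wrist_force: [-1.9, 0.2, 0.5]
width: 0.364
grip_force: 41.3
```

```bash
python3 st.py; python3 - <<'E'
from go import *
p,M=cur();print("axis in tool mm",M.T@(P-p)*1000, M.T@u)
E
```

```text
{'time': 11.133, 'q': [-0.082, 0.087, 2.203, 0.595, 0.78, -1.624], 'tool_pos': [0.52, 0.091, 0.138], 'wrist_force': [-1.885, 0.177, 0.464], 'torque': [-0.118, 0.461, 0.096], 'width': 0.364, 'grip_force': 41.339}
rot [[-0.904, 0.388, 0.182], [0.429, 0.819, 0.381], [-0.002, 0.422, -0.907]] ydir deg 64.7
axis in tool mm [ 0.12944119  0.31857103 58.78862068] [ 0.99999189 -0.00115961 -0.00222701]
```

step_arm(targets=[[[0, 0, 0], [0, 0, 0], 45], [[0, 0, 0], [0, 0, 0], 60], [[0, 0, 0], [0, 0, 0], 70], [[0, 0, 0], [0, 0, -30], 75], [[0, 0, 0], [0, 0, -30], 75]])

```text
time: 11.55
tool_pos: [0.5077, 0.0695, 0.191]
tcp_rot: [0.655, 2.912, 0.633]
wrist_force: [0.6, 0.1, 0.3]
width: 0.88
grip_force: 0.0
```

step_arm(targets=[[[0.109, 0, 0], [0, 12.9, 0.7], 75], [[0.109, 0, 0], [0, 12.9, 0.7], 75], [[0.109, 0, 0], [0, 12.9, 0.7], 75], [[0.109, 0, 0], [0, 12.9, 0.7], 75], [[0.109, 0, 0], [0, 12.9, 0.7], 75]])

```text
time: 11.97
tool_pos: [0.5383, 0.1269, 0.2052]
tcp_rot: [-0.69, -3.043, 0.184]
wrist_force: [-0.7, 0.4, 0.5]
width: 0.878
grip_force: 0.0
```

step_arm(targets=[[[0.109, 0, 0], [0, 12.9, 0.7], 75], [[0.109, 0, 0], [0, 12.9, 0.7], 75], [[0.109, 0, 0], [0, 12.9, 0.7], 75], [[0.109, 0, 0], [0, 12.9, 0.7], 75], [[0.109, 0, 0], [0, 12.9, 0.7], 75]])

```text
time: 12.38
tool_pos: [0.5637, 0.1819, 0.1801]
tcp_rot: [-0.631, -2.781, 0.961]
wrist_force: [1.1, -0.2, -0.7]
width: 0.878
grip_force: 0.0
```

step_arm(targets=[[[0.109, 0, 0], [0, 12.9, 0.7], 75], [[0.109, 0, 0], [0, 12.9, 0.7], 75], [[0, 0, 0], [0, 0, 0], 75]])

```text
time: 12.63
tool_pos: [0.569, 0.1993, 0.1529]
tcp_rot: [-0.585, -2.616, 1.245]
wrist_force: [-0.7, -0.6, -3.0]
width: 0.881
grip_force: 0.0
```

```bash
python3 st.py; python3 - <<'E'
from go import *
from ax import wshot,cal
c,im,o=wshot("w5",("lug_tip","knob_grip"))
p,M=cur();print("axis in tool mm",M.T@(P-p)*1000, M.T@u)
g,M1=pose(np.pi/2,np.radians(50),.085,0,-.004);print(rows(p,M,g,M1,1))
t=read_camera("top");ct=cal("top");r=tip_of("top","lug_tip");print([(x["at"],x["score"]) for x in r])
sc=read_camera("scene");cs=cal("scene");r2=tip_of("scene","lug_tip");print([(x["at"],x["score"]) for x in r2])
mid=P-.085*u;e2=np.cross(u,UP)
for a in range(0,181,15):
    L=mid-.06*u+.0295*(UP*np.cos(np.radians(a))+e2*np.sin(np.radians(a)));print(a,proj(ct,L).round(1),proj(cs,L).round(1),proj(c,L).round(1))
A=cv2.resize(sc[170:240,225:325],(800,560),interpolation=cv2.INTER_CUBIC);cv2.imwrite("pics/s5.png",cv2.cvtColor(A,cv2.COLOR_RGB2BGR))
E
```

```text
{'time': 12.633, 'q': [0.505, 0.649, 1.549, -0.479, 1.709, -0.499], 'tool_pos': [0.569, 0.199, 0.153], 'wrist_force': [-0.714, -0.589, -3.008], 'torque': [0.365, -0.112, -0.024], 'width': 0.881, 'grip_force': 0.0}
rot [[-0.905, 0.27, -0.329], [0.425, 0.571, -0.703], [-0.002, -0.776, -0.631]] ydir deg 64.7
t 12.6333 pos [0.569  0.1993 0.1529] rot [-0.585 -2.616  1.245] q [ 0.505  0.649  1.549 -0.479  1.709 -0.499] camat [0.522 0.282 0.197]
lug_tip [(array([230., 157.]), 0.75)]
knob_grip []
axis in tool mm [  0.50989888  -0.61205188 118.60802304] [ 0.99997702 -0.00567564 -0.00195685]
[([-0.003, 0.002, -0.006], [0.4, -0.8, 68.6])]
[([244.8, 368.4], 0.76), ([185.6, 224.0], 0.73)]
[([190.2, 142.4], 0.89), ([210.1, 273.3], 0.76)]
0 [236.6 187.3] [264.4 205.2] [215.2 425.8]
15 [233.9 186.2] [267.2 206.3] [222.4 433.4]
30 [231.4 185.5] [269.8 207.7] [231.9 438.8]
45 [229.3 185. ] [272.  209.4] [242.8 441.5]
60 [227.8 184.9] [273.6 211.1] [254.3 441.1]
75 [227.  185.2] [274.5 212.9] [265.2 437.8]
90 [226.9 185.8] [274.6 214.5] [274.5 431.8]
105 [227.4 186.6] [274.1 215.8] [281.5 423.9]
120 [228.7 187.7] [272.8 216.8] [285.9 414.8]
135 [230.5 188.9] [271.  217.4] [287.4 405.3]
150 [232.7 190.2] [268.7 217.6] [286.2 396.1]
165 [235.2 191.5] [266.2 217.4] [282.6 387.8]
180 [237.8 192.6] [263.5 216.7] [277.  380.8]
```

View pics/s5.png

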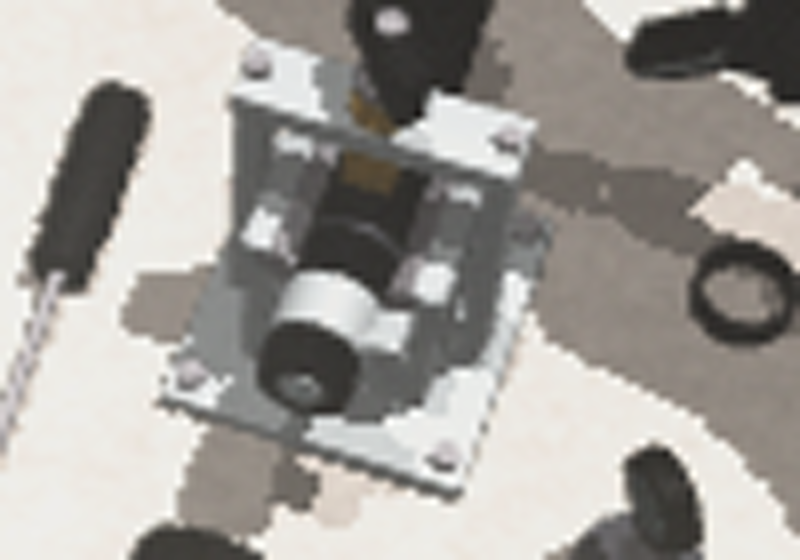

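The lug now shows to the +y side at crop (395,330), i.e. scene (274,211), about 65–72° from up as planned. Now the second stroke.

step_arm(targets=[[[0, 0, -0.005], [0.4, -0.6, 29], 75], [[0, 0, 0], [0, 0, 30], 75], [[0, 0, 0], [0, 0, 0], 60], [[0, 0, 0], [0, 0, 0], 40], [[0, 0, 0], [0, 0, 0], 25]])

```text
time: 13.4
tool_pos: [0.5505, 0.1538, 0.1253]
tcp_rot: [-0.593, -2.625, 1.225]
wrist_force: [-0.4, 0.2, 1.2]
width: 0.46
grip_force: 0.0
```

step_arm(targets=[[[0, 0, 0], [0, 0, 0], 25], [[0, 0, 0], [0, 0, 0], 25], [[0, 0, 0], [0, 0, 0], 25], [[-0.109, 0, 0], [0, -6.3, 0.3], 25], [[-0.109, 0, 0], [0, -6.3, 0.3], 25]])

```text
time: 13.82
tool_pos: [0.5467, 0.1472, 0.1327]
tcp_rot: [-0.621, -2.779, 0.946]
wrist_force: [-1.6, -0.8, 1.9]
width: 0.362
grip_force: 39.4
```

```bash
python3 st.py; python3 - <<'E'
from go import *
p,M=cur();print("axis in tool mm",M.T@(P-p)*1000, M.T@u)
E
```

```text
{'time': 13.817, 'q': [0.414, 0.494, 1.745, -0.415, 1.441, -0.547], 'tool_pos': [0.547, 0.147, 0.133], 'wrist_force': [-1.587, -0.763, 1.887], 'torque': [-0.056, 0.464, -0.117], 'width': 0.362, 'grip_force': 39.36}
rot [[-0.905, 0.337, -0.261], [0.426, 0.717, -0.552], [0.001, -0.61, -0.792]] ydir deg 64.8
axis in tool mm [ 0.23888765 -0.10560768 60.3476449 ] [9.99994618e-01 9.09298148e-04 1.70277591e-04]
```

step_arm(targets=[[[-0.109, 0, 0], [0, -6.4, 0.3], 25], [[-0.109, 0, 0], [0, -6.4, 0.3], 25], [[-0.109, 0, 0], [0, -6.4, 0.3], 25], [[-0.109, 0, 0], [0, -6.4, 0.3], 25], [[-0.109, 0, 0], [0, -6.4, 0.3], 25]])

```text
time: 14.23
tool_pos: [0.5337, 0.1196, 0.1456]
tcp_rot: [-0.681, -3.039, 0.164]
wrist_force: [-1.4, 2.2, -0.7]
width: 0.353
grip_force: 39.9
```

step_arm(targets=[[[-0.109, 0, 0], [0, -6.4, 0.3], 25], [[-0.109, 0, 0], [0, -6.4, 0.3], 25], [[-0.109, 0, 0], [0, -6.4, 0.3], 25], [[-0.109, 0, 0], [0, -6.4, 0.3], 25], [[-0.05, 0, 0], [0, -3, 0.1], 25]])

```text
time: 14.65
tool_pos: [0.5211, 0.0935, 0.1416]
tcp_rot: [0.661, 2.932, 0.563]
wrist_force: [0.0, 5.6, 3.2]
width: 0.359
grip_force: 40.2
```

```bash
python3 st.py; python3 - <<'E'
from go import *
from ax import wshot,cal
p,M=cur();print("axis in tool mm",M.T@(P-p)*1000, M.T@u)
for n in("top","scene"):
    im=read_camera(n);c=cal(n);print(n,[(x["at"],x["score"]) for x in tip_of(n,"lug_tip")])
    cv2.imwrite(f"pics/{n}6.png",cv2.cvtColor(im,cv2.COLOR_RGB2BGR))
E
```

```text
{'time': 14.65, 'q': [-0.049, 0.085, 2.183, 0.504, 0.787, -1.521], 'tool_pos': [0.521, 0.093, 0.142], 'wrist_force': [0.046, 5.557, 3.183], 'torque': [0.679, 0.133, 0.423], 'width': 0.359, 'grip_force': 40.164}
rot [[-0.903, 0.398, 0.159], [0.429, 0.839, 0.335], [-0.0, 0.371, -0.929]] ydir deg 64.6
axis in tool mm [ 1.34044108e-01 -6.98825119e-03  6.09206172e+01] [ 0.99999164 -0.00229264 -0.00124929]
top [([188.5, 240.8], 0.83), ([247.8, 368.0], 0.72), ([228.5, 298.1], 0.5)]
scene [([203.0, 263.7], 0.74), ([189.7, 141.5], 0.62)]
```

step_arm(targets=[[[0, 0, 0], [0, 0, 0], 45], [[0, 0, 0], [0, 0, 0], 60], [[0, 0, 0], [0, 0, 0], 70], [[0, 0, 0], [0, 0, -30], 70], [[0, 0, 0], [0, 0, -35], 70]])

```text
time: 15.27
tool_pos: [0.5086, 0.0732, 0.1983]
tcp_rot: [0.662, 2.946, 0.554]
wrist_force: [0.4, -0.3, 0.3]
width: 0.822
grip_force: 0.0
```

```bash
python3 - <<'E'
from go import *
p,M=cur();print(p)
T,M1=pose(np.pi/2,0);a=np.array([.53,.10,.32]);T=P-.145*u;T[2]=.32
print(rows(p,M,a,M1,4));print(rows(a,M1,T,M1,4))
E
```

```text
[0.50860959 0.07316223 0.1982512 ]
[([0.092, -0.002, -0.0], [-1.7, 18.8, -25.4]), ([0.092, -0.002, -0.0], [-1.8, 16.4, -27.0]), ([0.092, -0.002, -0.0], [-1.8, 13.8, -28.4]), ([0.092, -0.002, -0.0], [-1.9, 11.1, -29.5])]
[([0.0, -0.0, -0.0], [-34.9, 3.2, 0.0]), ([0.0, -0.0, -0.0], [-34.9, 3.2, 0.0]), ([0.0, -0.0, -0.0], [-34.9, 3.2, 0.0]), ([0.0, -0.0, -0.0], [-34.9, 3.2, 0.0])]
```

step_arm(targets=[[[0.092, 0, 0], [-2, 19, -25], 60], [[0.092, 0, 0], [-2, 16, -27], 60], [[0.092, 0, 0], [-2, 14, -28], 60], [[0.092, 0, 0], [-2, 11, -29], 60], [[0, 0, 0], [-35, 3, 0], 60]])

```text
time: 15.68
tool_pos: [0.5668, 0.0919, 0.3301]
tcp_rot: [0.677, 3.059, 0.011]
wrist_force: [1.7, 2.0, 1.1]
width: 0.703
grip_force: 0.0
```

step_arm(targets=[[[0, 0, 0], [-35, 3, 0], 60], [[0, 0, 0], [-35, 3, 0], 60], [[0, 0, 0], [-35, 3, 0], 60], [[0, 0, 0], [0, 0, 0], 60], [[0, 0, 0], [0, 0, 0], 60]])

```text
time: 16.1
tool_pos: [0.6654, 0.0494, 0.3198]
tcp_rot: [-0.69, -3.063, -0.007]
wrist_force: [-0.3, 0.4, 0.7]
width: 0.703
grip_force: 0.0
```

```bash
python3 - <<'E'
from go import *
from ax import wshot,cal
c,im,o=wshot("w7",("lug_tip","knob_grip","laser_grip"))
mid=P-.085*u;e2=np.cross(u,UP)
for a in(-20,-10,0,10,20):
    L=mid-.06*u+.0295*(UP*np.cos(np.radians(a))+e2*np.sin(np.radians(a)));print(a,proj(c,L).round(1))
L=proj(c,mid-.06*u+.0295*UP).astype(int);print("axis at s=-75:",proj(c,P-.16*u),"s=+100",proj(c,P+.015*u))
cr=im[max(0,L[1]-75):L[1]+75,L[0]-100:L[0]+100];print("crop origin",L[0]-100,max(0,L[1]-75))
cv2.imwrite("pics/w7c.png",cv2.cvtColor(cv2.resize(cr,None,fx=4,fy=4,interpolation=cv2.INTER_CUBIC),cv2.COLOR_RGB2BGR))
E
```

```text
t 16.1 pos [0.6654 0.0494 0.3198] rot [-0.69  -3.063 -0.007] q [ 0.035  0.241  1.603  0.005  1.299 -1.094] camat [0.595 0.083 0.39 ]
lug_tip [(array([176., 258.]), 0.75)]
knob_grip [(array([115., 260.]), 0.59)]
laser_grip []
-20 [244.7 179.2]
-10 [250.3 179.5]
0 [256.1 179.6]
10 [261.9 179.5]
20 [267.5 179.1]
axis at s=-75: [256.04440443 186.74329892] s=+100 [255.40340846 -19.39545556]
crop origin 156 104
```

View pics/w7c.png

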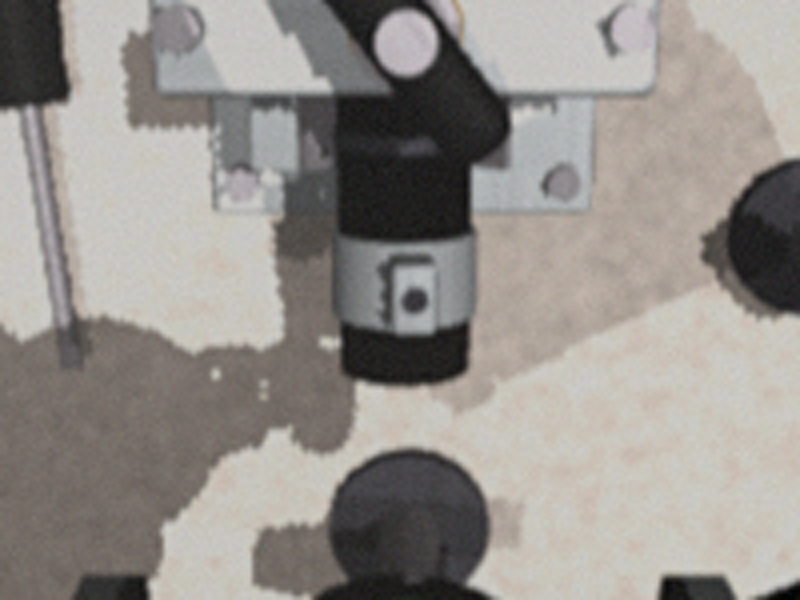

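The lug's top face is at crop x≈415, against a ring and head centre of 405. Its shaded left flank is visible, so it is roughly 4–5° short. I'll quantify that before trimming.

```bash
python3 - <<'E'
import cv2,numpy as np
g=cv2.cvtColor(cv2.imread("pics/w7.png"),cv2.COLOR_BGR2GRAY).astype(float)
print("lug",list(zip(range(236,280),g[176:185,236:280].mean(0).astype(int))))
print("ringlow",list(zip(range(236,280),g[164:167,236:280].mean(0).astype(int))))
print("head",g[145:158,236:280].mean(0).astype(int))
E
```

```text
lug [(236, np.int64(110)), (237, np.int64(111)), (238, np.int64(104)), (239, np.int64(82)), (240, np.int64(82)), (241, np.int64(86)), (242, np.int64(97)), (243, np.int64(106)), (244, np.int64(113)), (245, np.int64(119)), (246, np.int64(126)), (247, np.int64(129)), (248, np.int64(133)), (249, np.int64(138)), (250, np.int64(134)), (251, np.int64(107)), (252, np.int64(72)), (253, np.int64(71)), (254, np.int64(121)), (255, np.int64(156)), (256, np.int64(147)), (257, np.int64(116)), (258, np.int64(96)), (259, np.int64(94)), (260, np.int64(98)), (261, np.int64(106)), (262, np.int64(134)), (263, np.int64(165)), (264, np.int64(151)), (265, np.int64(134)), (266, np.int64(148)), (267, np.int64(152)), (268, np.int64(149)), (269, np.int64(141)), (270, np.int64(136)), (271, np.int64(129)), (272, np.int64(118)), (273, np.int64(116)), (274, np.int64(126)), (275, np.int64(152)), (276, np.int64(165)), (277, np.int64(166)), (278, np.int64(164)), (279, np.int64(167))]
ringlow [(236, np.int64(79)), (237, np.int64(87)), (238, np.int64(89)), (239, np.int64(72)), (240, np.int64(79)), (241, np.int64(94)), (
[... 319 characters left out ...]
64(111)), (257, np.int64(116)), (258, np.int64(120)), (259, np.int64(119)), (260, np.int64(124)), (261, np.int64(126)), (262, np.int64(131)), (263, np.int64(131)), (264, np.int64(128)), (265, np.int64(129)), (266, np.int64(134)), (267, np.int64(135)), (268, np.int64(139)), (269, np.int64(135)), (270, np.int64(133)), (271, np.int64(132)), (272, np.int64(129)), (273, np.int64(117)), (274, np.int64(116)), (275, np.int64(145)), (276, np.int64(164)), (277, np.int64(169)), (278, np.int64(168)), (279, np.int64(170))]
head [ 86  82  77  72  49  32  28  31  29  30  30  29  30  28  29  30  30  31
  31  31  29  30  31  28  30  29  28  28  29  29  29  29  28  28  29  25
  24  75 157 171 168 167 164 162]
```

```bash
python3 - <<'E'
from go import *
p,M=cur();T,M1=pose(np.pi/2,0);a=P.copy();a[2]=.22
print(rows(p,M,a,M1,5))
E
```

```text
[([0.001, -0.0, -0.0], [29.4, 0.0, 20.4]), ([0.001, -0.0, -0.0], [29.4, 0.1, 20.4]), ([0.001, -0.0, -0.0], [29.4, 0.1, 20.4]), ([0.001, -0.0, -0.0], [29.4, 0.1, 20.4]), ([0.001, -0.0, -0.0], [29.4, 0.1, 20.3])]
```

step_arm(targets=[[[0.002, 0, 0], [37, 0, 0], 70], [[0.002, 0, 0], [37, 0, 0], 70], [[0, 0, 0], [37, 0, 15], 70], [[0, 0, 0], [36, 0, 35], 70], [[0, 0, 0], [0, 0, 40], 70]])

```text
time: 16.72
tool_pos: [0.5339, 0.1129, 0.2413]
tcp_rot: [0.684, 3.062, 0.009]
wrist_force: [-0.1, 0.7, -1.4]
width: 0.816
grip_force: 0.0
```

step_arm(targets=[[[0, 0, 0], [0, 0, 40], 70], [[0, 0, 0], [0, 0, 35], 70], [[0, 0, 0], [0, 0, 11], 60]])

```text
time: 16.97
tool_pos: [0.5319, 0.1105, 0.1469]
tcp_rot: [-0.685, -3.057, 0.002]
wrist_force: [-0.8, 0.4, -0.9]
width: 0.707
grip_force: 0.0
```

```bash
python3 st.py; python3 - <<'E'
from go import *
p,M=cur();print("axis in tool mm",M.T@(P-p)*1000, M.T@u)
E
```

```text
{'time': 16.967, 'q': [0.158, 0.173, 2.027, 0.002, 0.95, -0.973], 'tool_pos': [0.532, 0.11, 0.147], 'wrist_force': [-0.839, 0.36, -0.914], 'torque': [-0.002, 0.079, 0.006], 'width': 0.707, 'grip_force': 0.0}
rot [[-0.904, 0.427, -0.009], [0.427, 0.904, 0.0], [0.008, -0.003, -1.0]] ydir deg 64.7
axis in tool mm [ 2.06162378  2.80556914 61.9178591 ] [ 9.99962389e-01 -6.22442331e-05  8.08130694e-03]
```

step_arm(targets=[[[0, -0.008, 0], [1, 2.6, 2], 60], [[0, 0, 0], [0, 0, 0], 45], [[0, 0, 0], [0, 0, 0], 25], [[0, 0, 0], [0, 0, 0], 25], [[0, 0, 0], [0, 0, 0], 25]])

```text
time: 17.38
tool_pos: [0.5379, 0.1124, 0.1524]
tcp_rot: [0.686, 3.056, -0.002]
wrist_force: [-3.8, -4.9, 3.2]
width: 0.354
grip_force: 39.7
```

step_arm(targets=[[[0, 0, 0], [0, 0, 0], 25], [[-0.043, 0, 0], [0, -2.5, 0], 25], [[-0.042, 0, 0], [0, -2.5, 0], 25], [[0, 0, 0], [0, 0, 0], 25], [[0, 0, 0], [0, 0, 0], 25]])

```text
time: 17.8
tool_pos: [0.5354, 0.1071, 0.152]
tcp_rot: [0.682, 3.036, 0.127]
wrist_force: [-4.1, -6.1, 2.0]
width: 0.354
grip_force: 39.8
```

```bash
python3 st.py
```

```text
{'time': 17.8, 'q': [0.118, 0.14, 2.056, 0.087, 0.894, -1.064], 'tool_pos': [0.535, 0.107, 0.152], 'wrist_force': [-4.1, -6.08, 2.017], 'torque': [-1.112, 0.631, 0.044], 'width': 0.354, 'grip_force': 39.801}
rot [[-0.904, 0.426, 0.045], [0.428, 0.901, 0.073], [-0.009, 0.085, -0.996]] ydir deg 64.7
```

step_arm(targets=[[[0, 0, 0], [0, 0, 0], 45], [[0, 0, 0], [0, 0, 0], 60], [[0, 0, 0], [0, 0, 0], 70], [[0, 0, 0], [0, 0, -35], 70], [[0.042, 0, 0], [0, 0, -40], 70]])

```text
time: 18.22
tool_pos: [0.5292, 0.1025, 0.2221]
tcp_rot: [0.688, 3.055, 0.061]
wrist_force: [0.7, 0.1, -0.0]
width: 0.822
grip_force: 0.0
```

step_arm(targets=[[[0.043, 0, 0], [0, 4, -40], 60], [[0, 0, 0], [0, 4, -40], 60], [[0, 0, 0], [-38, 0, -15], 60], [[0, 0, 0], [-38, 0, 0], 60], [[0, 0, 0], [-38, 0, 0], 60]])

```text
time: 18.63
tool_pos: [0.6395, 0.0607, 0.325]
tcp_rot: [0.683, 3.051, 0.004]
wrist_force: [0.1, 0.8, -0.3]
width: 0.702
grip_force: 0.0
```

step_arm(targets=[[[0, 0, 0], [-34, 0, 0], 60], [[0, 0, 0], [0, 0, 0], 60], [[0, 0, 0], [0, 0, 0], 60]])

```text
time: 18.88
tool_pos: [0.6691, 0.045, 0.3203]
tcp_rot: [0.69, 3.058, 0.0]
wrist_force: [-0.3, 0.8, 0.4]
width: 0.705
grip_force: 0.0
```

```bash
python3 - <<'E'
from go import *
from ax import wshot
c,im,o=wshot("w8",("lug_tip","knob_grip"))
L=proj(c,P-.145*u+.0295*UP).round(1);print("pred lug",L,proj(c,P-.145*u+.0295*UP+.005*np.cross(u,UP)))
g=cv2.cvtColor(im,cv2.COLOR_RGB2GRAY).astype(float);r=int(L[1]);k=int(L[0])-24
print(k,"lug",g[r-3:r+5,k:k+48].mean(0).astype(int).tolist());print("head",g[r-35:r-22,k:k+48].mean(0).astype(int).tolist())
r=cut_out("wrist","knob_grip")
for x in r[:1]:
    W=np.array([onz(c,q,.178)[:2] for q in np.argwhere(x["region"])]).astype(np.float32)*1000;print(x["score"],cv2.minAreaRect(W))
cr=im[max(0,int(L[1])-110):int(L[1])+40,int(L[0])-100:int(L[0])+100]
cv2.imwrite("pics/w8c.png",cv2.cvtColor(cv2.resize(cr,None,fx=4,fy=4,interpolation=cv2.INTER_CUBIC),cv2.COLOR_RGB2BGR))
E
```

```text
t 18.8833 pos [0.6691 0.045  0.3203] rot [0.69  3.058 0.   ] q [ 0.031  0.243  1.6   -0.002  1.292 -1.096] camat [0.599 0.079 0.39 ]
lug_tip [(array([170., 261.]), 0.98)]
knob_grip [(array([106., 262.]), 0.65)]
pred lug [259.3 171.4] [265.03633452 171.4164272 ]
235 lug [112, 111, 113, 111, 112, 112, 105, 80, 80, 93, 102, 110, 116, 121, 107, 90, 75, 68, 80, 132, 159, 131, 97, 82, 82, 88, 103, 138, 170, 157, 141, 157, 160, 157, 156, 153, 148, 147, 144, 138, 131, 118, 115, 142, 166, 167, 168, 168]
head [85, 88, 88, 88, 86, 85, 84, 75, 44, 30, 31, 31, 30, 30, 31, 31, 31, 31, 31, 31, 31, 31, 32, 33, 32, 31, 33, 32, 31, 31, 30, 30, 31, 30, 29, 29, 32, 30, 30, 27, 25, 75, 153, 171, 171, 168, 162, 161]
0.62 ((607.7838745117188, 78.63773345947266), (45.14823913574219, 17.823638916015625), 20.28123664855957)
```

View pics/w8c.png

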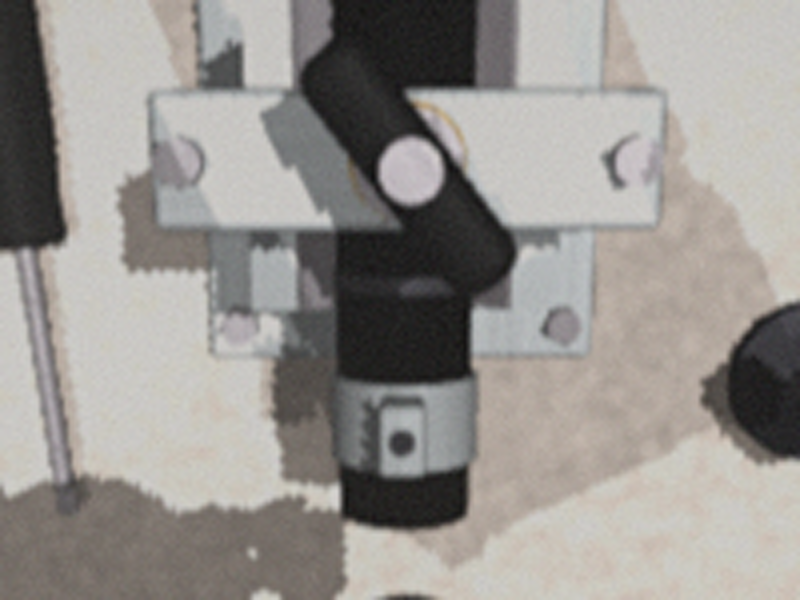

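The lug's face is centred at col 259.2 and the head at 259.5, so the lug is upright within about a degree. The wing still lies at about 13°, where I left it. Now I'll go back to the wing and tighten it.

```bash
python3 - <<'E'
from go import *
p,M=cur();y=np.array([np.cos(np.radians(102.9)),np.sin(np.radians(102.9)),0]);z=-UP;M1=np.c_[np.cross(y,z),y,z];a=np.array([.6073,.0784,.29])
for r in rows(p,M,a,M1,6):print(r)
E
```

```text
([-0.0, 0.001, -0.111], [11.3, 0.6, 5.1])
([-0.0, 0.001, -0.111], [11.1, 1.8, 5.1])
([-0.0, 0.001, -0.111], [10.9, 3.1, 5.1])
([-0.0, 0.001, -0.111], [10.5, 4.2, 5.1])
([-0.0, 0.001, -0.111], [9.9, 5.4, 5.1])
([-0.0, 0.001, -0.111], [9.2, 6.4, 5.1])
```

step_arm(targets=[[[0, 0.001, -0.111], [11.3, 0.6, 5], 50], [[0, 0.001, -0.111], [11.1, 1.8, 5], 50], [[0, 0.001, -0.111], [10.9, 3.1, 5], 50], [[0, 0.001, -0.111], [10.5, 4.2, 5], 50], [[0, 0.001, -0.111], [9.9, 5.4, 5], 50]])

```text
time: 19.5
tool_pos: [0.6165, 0.0734, 0.2957]
tcp_rot: [-0.187, 3.133, -0.001]
wrist_force: [-0.1, -0.1, -0.7]
width: 0.589
grip_force: 0.0
```

step_arm(targets=[[[0, 0.001, -0.111], [9.2, 6.4, 5], 50], [[0, 0, 0], [0, 0, 0], 50], [[0, 0, 0], [0, 0, 0], 50]])

```text
time: 19.75
tool_pos: [0.6072, 0.0784, 0.2906]
tcp_rot: [-0.348, 3.121, -0.002]
wrist_force: [-0.5, 0.4, 0.0]
width: 0.587
grip_force: 0.0
```

```bash
python3 st.py; python3 - <<'E'
from go import *
p,M=cur();print("to go, tool mm",M.T@(np.array([.6073,.0784,.226])-p)*1000)
E
```

```text
{'time': 19.75, 'q': [0.088, 0.154, 1.76, -0.001, 1.226, -1.704], 'tool_pos': [0.607, 0.078, 0.291], 'wrist_force': [-0.525, 0.353, 0.002], 'torque': [-0.03, -0.009, -0.02], 'width': 0.587, 'grip_force': 0.0}
rot [[-0.975, -0.22, 0.001], [-0.22, 0.975, -0.001], [-0.001, -0.001, -1.0]] ydir deg 102.7
to go, tool mm [-6.43977734e-02  3.33590171e-02  6.46385023e+01]
```

step_arm(targets=[[[0, 0, 0], [0, 0, 30], 50], [[0, 0, 0], [0, 0, 34], 50], [[0, 0, 0], [0, 0, 0], 50], [[0, 0, 0], [0, 0, 0], 30], [[0, 0, 0], [0, 0, 0], 5]], grip_force=50)

```text
time: 20.17
tool_pos: [0.6091, 0.0776, 0.2278]
tcp_rot: [-0.348, 3.12, -0.002]
wrist_force: [-0.0, -0.3, -0.1]
width: 0.314
grip_force: 0.0
```

step_arm(targets=[[[0, 0, 0], [0, 0, 0], 5], [[0, 0, 0], [0, 0, 0], 5], [[0, 0, 0], [0, 0, 0], 5], [[0, 0, 0], [0, 0, 0], 5]])

```text
time: 20.5
tool_pos: [0.6095, 0.0788, 0.2291]
tcp_rot: [-0.35, 3.117, 0.001]
wrist_force: [-2.1, 4.7, 4.1]
width: 0.142
grip_force: 50.4
```

```bash
python3 st.py
```

```text
{'time': 20.5, 'q': [0.088, 0.205, 1.819, 0.001, 1.113, -1.707], 'tool_pos': [0.61, 0.079, 0.229], 'wrist_force': [-2.115, 4.742, 4.106], 'torque': [0.741, 0.2, -0.036], 'width': 0.142, 'grip_force': 50.437}
rot [[-0.975, -0.222, 0.005], [-0.222, 0.975, 0.001], [-0.005, -0.0, -1.0]] ydir deg 102.8
```

Gripped. Now tightening clockwise by about 1.72 rad, with a check partway.

step_arm(targets=[[[0, 0, 0.12], [0, 0, 0], 5], [[0, 0, 0.12], [0, 0, 0], 5], [[0, 0, 0.12], [0, 0, 0], 5], [[0, 0, 0.12], [0, 0, 0], 5], [[0, 0, 0.12], [0, 0, 0], 5]])

```text
time: 20.92
tool_pos: [0.6094, 0.0772, 0.2291]
tcp_rot: [0.595, 3.08, -0.002]
wrist_force: [-2.5, -0.6, 6.0]
width: 0.138
grip_force: 50.6
```

step_arm(targets=[[[0, 0, 0.12], [0, 0, 0], 5], [[0, 0, 0.12], [0, 0, 0], 5], [[0, 0, 0.12], [0, 0, 0], 5], [[0, 0, 0.12], [0, 0, 0], 5], [[0, 0, 0.12], [0, 0, 0], 5]])

```text
time: 21.33
tool_pos: [0.6084, 0.076, 0.2291]
tcp_rot: [1.479, 2.767, -0.005]
wrist_force: [-5.8, -4.4, 10.5]
width: 0.138
grip_force: 51.0
```

```bash
python3 st.py
```

```text
{'time': 21.333, 'q': [0.086, 0.204, 1.82, -0.005, 1.116, -0.501], 'tool_pos': [0.608, 0.076, 0.229], 'wrist_force': [-5.76, -4.397, 10.458], 'torque': [-0.837, 1.141, 0.149], 'width': 0.138, 'grip_force': 51.029}
rot [[-0.556, 0.831, 0.002], [0.831, 0.556, -0.005], [-0.005, -0.001, -1.0]] ydir deg 33.8
```

step_arm(targets=[[[0, 0, 0.12], [0, 0, 0], 5], [[0, 0, 0.12], [0, 0, 0], 5], [[0, 0, 0.12], [0, 0, 0], 5], [[0, 0, 0.12], [0, 0, 0], 5], [[0, 0, 0], [0, 0, 0], 5]])

```text
time: 21.75
tool_pos: [0.6072, 0.0755, 0.2291]
tcp_rot: [2.095, 2.338, -0.007]
wrist_force: [-8.8, -6.1, 11.2]
width: 0.136
grip_force: 51.4
```

```bash
python3 st.py
```

```text
{'time': 21.75, 'q': [0.085, 0.203, 1.821, -0.006, 1.119, -0.022], 'tool_pos': [0.607, 0.076, 0.229], 'wrist_force': [-8.752, -6.123, 11.156], 'torque': [-1.037, 1.648, 0.001], 'width': 0.136, 'grip_force': 51.385}
rot [[-0.109, 0.994, -0.001], [0.994, 0.109, -0.005], [-0.005, -0.002, -1.0]] ydir deg 6.3
```

step_arm(targets=[[[0, 0, 0.1], [0, 0, 0], 5], [[0, 0, 0], [0, 0, 0], 5], [[0, 0, 0], [0, 0, 0], 40], [[0, 0, 0], [0, 0, 0], 50], [[0, 0, 0], [0, 0, 0], 50]])

```text
time: 22.17
tool_pos: [0.6088, 0.0775, 0.2271]
tcp_rot: [2.203, 2.235, 0.002]
wrist_force: [0.3, 0.3, 0.1]
width: 0.555
grip_force: 0.0
```

step_arm(targets=[[[0, 0, 0], [0, 0, -25], 50], [[0, 0, 0], [0, 0, -35], 50], [[0, 0, 0], [0, 0, -35], 50]])

```text
time: 22.42
tool_pos: [0.6074, 0.0777, 0.3206]
tcp_rot: [-2.205, -2.237, 0.004]
wrist_force: [1.2, 0.5, 0.1]
width: 0.587
grip_force: 0.0
```

```bash
python3 - <<'E'
from go import *
p,M=cur();print(p);T=P-.148*u;T[2]=.32;M1=pose(np.pi/2,0)[1]
for r in rows(p,M,T,M1,9):print(r)
E
```

```text
[0.6074311  0.07770708 0.32062005]
([-0.0, -0.0, -0.124], [-3.1, 6.3, 0.1])
([-0.0, -0.0, -0.124], [-3.8, 5.9, 0.1])
([-0.0, -0.0, -0.124], [-4.5, 5.4, 0.1])
([-0.0, -0.0, -0.124], [-5.2, 4.7, 0.1])
([-0.0, -0.0, -0.124], [-5.7, 4.1, 0.1])
([-0.0, -0.0, -0.124], [-6.2, 3.3, 0.1])
([-0.0, -0.0, -0.124], [-6.5, 2.5, 0.1])
([-0.0, -0.0, -0.124], [-6.8, 1.7, 0.1])
([-0.0, -0.0, -0.124], [-7.0, 0.9, 0.1])
```

step_arm(targets=[[[0, 0, -0.123], [-3.1, 6.3, 0], 50], [[0, 0, -0.123], [-3.8, 5.9, 0], 50], [[0, 0, -0.123], [-4.5, 5.4, 0], 50], [[0, 0, -0.123], [-5.2, 4.7, 0], 50], [[0, 0, -0.123], [-5.7, 4.1, 0], 50]])

```text
time: 22.83
tool_pos: [0.6404, 0.0627, 0.3215]
tcp_rot: [1.415, 2.803, -0.0]
wrist_force: [-0.2, 0.2, -0.0]
width: 0.587
grip_force: 0.0
```

step_arm(targets=[[[0, 0, -0.123], [-6.2, 3.3, 0], 60], [[0, 0, -0.123], [-6.5, 2.5, 0], 60], [[0, 0, -0.123], [-6.8, 1.7, 0], 60], [[0, 0, -0.123], [-7, 0.9, 0], 60], [[0, 0, 0], [0, 0, 0], 60]])

```text
time: 23.25
tool_pos: [0.6662, 0.0501, 0.3211]
tcp_rot: [0.695, 3.061, -0.002]
wrist_force: [-0.1, 0.5, -1.6]
width: 0.702
grip_force: 0.0
```

```bash
python3 - <<'E'
from go import *
from ax import wshot
c,im,o=wshot("w9",("lug_tip","knob_grip"))
L=proj(c,P-.145*u+.0295*UP).round(1);print("pred lug",L)
g=cv2.cvtColor(im,cv2.COLOR_RGB2GRAY).astype(float);r=int(L[1]);k=int(L[0])-24
print(k,"lug",g[r-3:r+5,k:k+48].mean(0).astype(int).tolist());print("head",g[r-35:r-22,k:k+48].mean(0).astype(int).tolist())
cr=im[max(0,int(L[1])-110):int(L[1])+40,int(L[0])-100:int(L[0])+100]
cv2.imwrite("pics/w9c.png",cv2.cvtColor(cv2.resize(cr,None,fx=4,fy=4,interpolation=cv2.INTER_CUBIC),cv2.COLOR_RGB2BGR))
E
```

```text
t 23.25 pos [0.6662 0.0501 0.3211] rot [ 6.950e-01  3.061e+00 -2.000e-03] q [ 0.038  0.241  1.601 -0.002  1.298 -1.085] camat [0.596 0.084 0.391]
lug_tip [(array([176., 258.]), 0.93)]
knob_grip [(array([114., 258.]), 0.87)]
pred lug [256.  177.5]
232 lug [113, 112, 112, 112, 112, 114, 107, 85, 79, 90, 100, 108, 117, 119, 109, 89, 75, 68, 83, 133, 154, 121, 90, 82, 79, 90, 119, 156, 156, 134, 155, 161, 160, 158, 155, 152, 148, 145, 142, 136, 128, 119, 118, 144, 166, 166, 166, 167]
head [91, 92, 96, 91, 86, 88, 94, 80, 46, 28, 29, 29, 30, 30, 29, 30, 29, 29, 30, 29, 30, 29, 31, 31, 31, 31, 30, 28, 30, 28, 29, 30, 28, 28, 28, 28, 29, 29, 28, 27, 36, 93, 159, 167, 166, 165, 161, 158]
```

View pics/w9c.png

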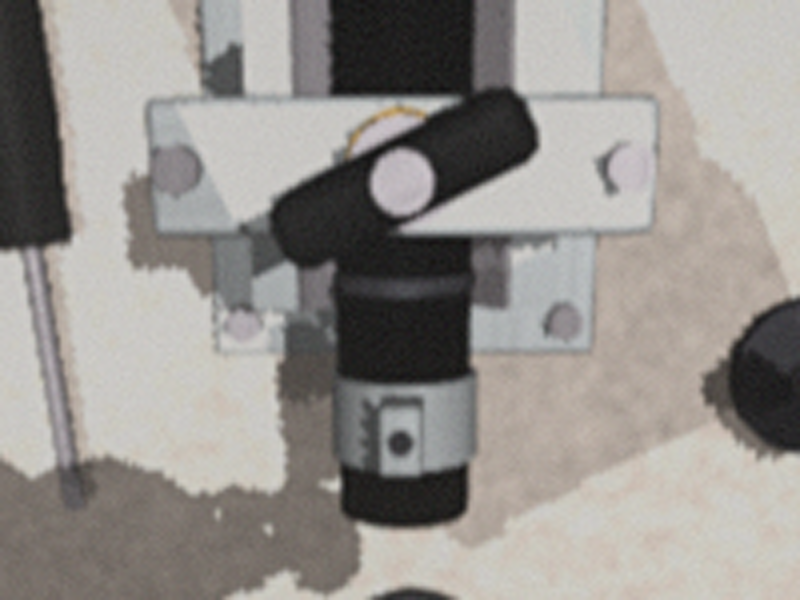

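The wing is back past its starting angle, at crop (403,180). The lug is centred on the head at crop x≈400, against a centre of about 404, so it is upright within 1–2°. The robot is clear, so I'm handing in.

```bash
python3 -c "
from workcell import *
print(finish_job())"
```

```text
the job is handed in; nothing more can be done
None
```

I backed the screw off about a quarter turn, rolled the head until the lug pointed up (within 1–2° by my measurement), and retightened the screw slightly past its starting angle. I then handed the job in at about 23 s; no verdict was returned.

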